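# Gauge a centrifuge rotor well with a telescoping bore gauge

## Robot

A 6-joint arm with a two-finger parallel gripper is mounted at the origin on a cart in front of the work surface, level with it; the furniture and walls round the work are solid. World frame = base frame: x ahead of the robot, y to its left, z up, the work surface at z = 0. Lengths are in m, angles in rad, forces in N, time in s.
With the tool pointing down it reaches from about 0.35 to 0.875 m from the base axis. Payload 15.5 kg.
Tool frame: the origin (TCP) lies at the very end of the fingers, on their centre line; the grasp point (between the pads) lies 19 mm behind it; z points along the fingers, y is the line along which they close (so a half turn about z gives the same grasp; the last joint's range is limited). The gripper opens to 85 mm and grips with 20 to 120 N. Pads are 22 mm wide; open, the fingers measure 114 mm over their backs; the gripper's body (76 mm by 85 mm) begins 54 mm behind the grasp point. The pads swing forward as they close: fully open they stand 13 mm farther back than shut.
Start: joints at [-1.292, 0.494, 1.345, -0, 1.302, -0.096], TCP at [0.228, -0.582, 0.231] pointing down, gripper open.
Joint ranges: [-2.91, 2.91], [-0.82, 2.16], [0.22, 2.67], [-1.22, 4.37], [0.12, 2.79], [-3.08, 3.08]. Speed limits (rad/s): [1.89, 1.89, 2.57, 3.01, 3.01, 3.01].

## Interface

Orientations are given as a unit quaternion [x, y, z, w].
In Python, from station import monitor, snapshot, arm, spotter gives the robot as it stands. The module is installed in compiled form; this text tells all that it offers.
- The arm moves only by the tool arm_command, never from a script. Its argument "increments" is a list of rows, each a list of 3 entries, a list of its own where there are three numbers: the finger opening in mm, from 0 to 85.4, then the shift along the tool's x, y, z in mm, then the turn, a rotation vector about the tool's x, y, z in degrees. In form: [[claw, [x, y, z], [rx, ry, rz]], ...]. A call has 1 to 12 rows; each row shifts and turns the commanded pose from where the row before left it, along the tool's axes as they then stand; what a row does not reach is not made up. A row lasts 1/10 s, in which the tool goes at most 50 mm and 8.59 degrees, less where a joint would pass 70% of its speed; a pose out of reach is approached as far as the arm can. A call with a gripper value outside its range is refused whole. The fingers move at their own pace and stop on an object; "newtons" is the grip in N (left out, the last holds). Time passes only in rows, so rows that do not move let the fingers close. It gives the time, the measured TCP pose, the force, the opening and the grip force at its end, in the units of the state.
- monitor.sense(): the state, without advancing time (a new reading comes with each control period).
- snapshot(name): name is "scene" or "side" or "wrist"; returns a dict with "color" (480x640x3 uint8, blue, green, red), "fovy" (degrees; the focal length in pixels is half the picture's height over the tangent of half this angle, whatever the lens; pixels are square), "cx", "cy" (the principal point, pixels), "R" (3x3) and "t" (3): a world point X has camera coordinates R X + t. Camera axes: x right, y down, z forward; pixel columns grow to the right and rows downward; lengths in m; the calibration is good to about 2 mm. A picture is of the moment at which its call begins. There is no depth.
- arm.close_job(): hands the job in; it is judged then, once.
Trained networks look in the newest picture that a camera, given by its name, has taken for a name from the list of things; names that differ only in an ending like _2 or _b are one class to them, and where a whole thing is asked for, a point or a joint stands for the part that bears it (a point fixed in the world has none). Each returns a list of dicts, best first, with "score" (0 to 1); they miss things now and then, are a little off and sometimes report something else, mostly with a low value. They report only what shows in the picture. A call takes as long as a camera call.
- spotter.spot_in(camera, name): "xyz" ([x, y, z] in m, in the coordinates of the camera as it stood for that picture, good to about 4 mm: the middle of the surface that is visible of it).
The state is a dict: "t": time; "joints": joint angles; "qd": joint speeds; "joint_efforts": joint torques, N m; "tcp_pos": TCP position; "tool_rot": TCP orientation; "wrist_force": force on the tool from outside, world axes, zero at the start; "ft_torque": the same for the moment, N m; "finger_gap": finger opening in m; "grasp_force": force on a finger pad.
Only numpy, scipy, OpenCV 4.12 (cv2) and the standard library are available. Lean on these libraries where they do the work, as an engineer would, in place of code of your own. Each camera call takes 0.05 s, during which the arm holds its last target. There are 200 camera calls.

## Task

Check the bore of the rotor well marked with the orange dot: take the telescoping gauge from its hanger, still locked, and push it into that slanting well until its flange sits fully down on the rim; then swing the red lever over so that the plungers spring out against the wall, and swing it fully back to lock them. Draw the locked gauge out and hang it back in the hanger's fork, upright, lever locked and the plungers still at the bore's size; leave the other things on the bench where they stand.

Things in the scene. Friction and masses are not known exactly. Their poses are not given: they have to be found in the camera images.
- gauge_handle (a point): Centre of the grip of the loose telescoping bore gauge (0.45 kg, 135 mm long). Axes: the gauge's; z up along it, away from the measuring head. Grip: two black scales, together 30 (x) x 18 (y) x 38 mm (z), centred here; hold it across its flats, facing +y and -y. It starts hanging upright by its flange in the fork, turned at most 0.15 rad from the hanger's axes.
- gauge_flange (a point): Centre of the underside of the gauge's flange, 30 mm below gauge_handle on the gauge's axis, same axes. Flange: steel disc 44 mm wide, 5 mm thick; this face sits on the well's rim or on the fork. Under it a round guide 28.5 mm in diameter, 34 mm long; below that the head and, from 53.5 to 60 mm under the flange, a centring foot, 28.5 mm in diameter and tapered to 23 mm at its end.
- gauge_head (a point): Centre of the T-shaped measuring head, 46 mm below gauge_flange on the gauge's axis, same axes. A cross tube 13 mm thick along x, from whose ends the two brass plungers (9 mm thick, round tips) slide out along +x and -x. Clear of the work, between hanger and rotor, a white box 0.3 m high stands farther back (x over 0.57 m): carry the gauge past in front of it.
- lever_ball (a point): Centre of the red ball, 13 mm in diameter, on top of the lock lever, a rod in a slot between the scales. It turns about the gauge's y through a point 22 mm below gauge_flange on the axis; the ball is 96 mm from there. Locked, it leans 0.155 rad from the axis to the gauge's -x (ball 15 mm to -x, 43 mm above gauge_handle); free, 0.155 rad to +x.
- lock_lever (a joint): Lock lever's angle: 0 = fully locked (start), 0.31 rad = fully free. Past about 0.04 rad it brings a spring up behind the plungers. It takes 2 to 5 N at the ball, stays where it is left and has a stop at each end; in the well the gauge leans by up to 0.04 rad under the push and settles when let go. Swung back under 0.03 rad the spring is off and the plungers are clamped.
- plunger (a joint): How far each plunger stands out, m: both move alike, 0 to 0.006. Over the tips: 24 mm at 0 (start), 30 mm at 0.003 (the bore), 36 mm at 0.006. As the lever goes from 0.04 to 0.31 rad the spring drives them out till they stop at the bore's wall (about 1 N each). Lever back, they stay clamped and yield only to more than 6 N.
- marked_well: The well to gauge: blind bore 30 mm in diameter, 66 mm deep, one of four in a dark fixed-angle rotor (196 mm wide, 110 mm high, fixed, hand nut in the middle). Origin: centre of the mouth. z: out of the bore, leaning 28 degrees from vertical toward the hub; x: outward from the hub and 28 degrees up; y across. Bright flat rim 36 mm wide, 4 mm proud. An 11 mm orange dot just beyond it marks it.
- hanger_seat (a point): Where the gauge's flange centre belongs: in the hanger's fork, level with its top, 100 mm over the bench. Axes: the hanger's. The slot, 33 mm wide, opens to -x; the two arms are 14.5 mm wide, 8 mm thick, with 3 mm high lips at their front ends 26 to 29 mm from here. The flange lies on the arms, the guide in the slot. Post at +x, no higher than the fork. Fixed.
- dye_bottle: Bystander: clear glass bottle with a blue cap, 56 mm wide, 106 mm high; origin under its centre.
- timer: Bystander: small white bench timer lying flat, 58 x 66 x 18 mm; origin under its centre.
- petri: Bystander: round dish 62 mm wide and 16 mm high; origin under its centre.

How it is judged:
By the outcome, as a careful person would: the job done as asked, in the order asked, and still so for the second after the job is handed in, with the robot touching nothing.
It also fails if it takes over 69 s, if anything falls off the work surface, if the arm or the gripper's body presses on something with over 40 N, if the wrist force passes 120 N, or if a joint passes its speed limit or range.

## Working session

There is one attempt and no reset: what is moved stays moved. The work goes in short steps, Python scripts to look and compute and a tool call to move; the robot and the scene stay as the last step left them, time stands still between calls to the robot, and variables do not carry over. Pictures are saved under pics/ and viewed, at most 10 in all, crops included, and the job is handed in when it is done.

Besides the shell and the picture viewer there is one more tool, called in YAML: its name, and indented under it one key for each argument. arm_command: Moves the arm, as the interface text tells. Its arguments: {"type":"object","properties":{"increments":{"type":"array"},"newtons":{"type":"number"}},"required":["increments"]}

```bash
mkdir -p pics; cat > h.py <<'E'
import numpy as np, cv2
from station import monitor, snapshot, arm, spotter
from scipy.spatial.transform import Rotation as Ro
def snap(n,f=None):
    s=snapshot(n)
    if f: cv2.imwrite('pics/'+f,s['color'])
    return s
def K(s):
    f=240/np.tan(np.radians(s['fovy'])/2); return np.array([[f,0,s['cx']],[0,f,s['cy']],[0,0,1]])
def proj(s,X):
    X=np.atleast_2d(X); c=X@np.array(s['R']).T+s['t']; p=c@K(s).T; return p[:,:2]/p[:,2:]
def onz(s,uv,z):
    R=np.array(s['R']);t=np.array(s['t']);C=-R.T@t;d=R.T@np.linalg.solve(K(s),[uv[0],uv[1],1.]);return C+d*(z-C[2])/d[2]
def tri(ss,uvs):
    A=[]
    for s,(u,v) in zip(ss,uvs):
        P=K(s)@np.c_[s['R'],s['t']];A+= [u*P[2]-P[0],v*P[2]-P[1]]
    A=np.array(A);A/=np.linalg.norm(A,axis=1)[:,None]
    x=np.linalg.svd(A)[2][-1];return x[:3]/x[3]
def spot(s,cam,n,k=3):
    R=np.array(s['R']);t=np.array(s['t'])
    return [(round(d['score'],2),(R.T@(np.array(d['xyz'])-t)).round(4),proj(s,R.T@(np.array(d['xyz'])-t))[0].round(0)) for d in spotter.spot_in(cam,n)[:k]]
E
python3 - <<'E'
from h import *
for c in ('scene','side','wrist'):
    s=snap(c,c+'0.png'); print(c,s['fovy'],s['cx'],s['cy'],(-np.array(s['R']).T@s['t']).round(3))
    for n in ('gauge_handle','gauge_flange','gauge_head','lever_ball','marked_well','dye_bottle','timer','petri'):
        print(n,spot(s,c,n,2))
print(monitor.sense())
E
```

```text
scene 54.89715066650852 325.83106463546784 245.78658521883239 [0.022 0.544 1.009]
gauge_handle [(0.67, array([0.4775, 0.1008, 0.1169]), array([315., 315.]))]
gauge_flange [(0.81, array([0.4789, 0.0977, 0.1179]), array([315., 313.]))]
gauge_head [(0.8, array([0.4807, 0.0969, 0.1153]), array([315., 313.])), (0.45, array([ 0.5865, -0.3749,  0.0869]), array([397., 204.]))]
lever_ball []
marked_well [(0.66, array([ 0.589 , -0.3722,  0.0863]), array([395., 204.]))]
dye_bottle [(0.76, array([0.6507, 0.1482, 0.0779]), array([252., 298.])), (0.59, array([0.6339, 0.2586, 0.0192]), array([226., 342.]))]
timer [(0.61, array([0.6343, 0.2587, 0.0209]), array([226., 342.]))]
petri [(0.86, array([0.4946, 0.3123, 0.0165]), array([247., 393.]))]
side 50.23298518313811 314.4338501116725 239.2083351407186 [0.61  0.973 0.626]
gauge_handle [(0.6, array([0.4887, 0.1033, 0.1126]), array([355., 276.]))]
gauge_flange [(0.95, array([0.4868, 0.1003, 0.1084]), array([356., 277.]))]
gauge_head [(0.85, array([0.4839, 0.1009, 0.1157]), array([357., 274.])), (0.43, array([0.6423, 0.2625, 0.0198]), array([278., 369.]
[... 557 characters left out ...]
{'t': 1.35, 'joints': array([-1.29250494e+00,  4.93626357e-01,  1.34553190e+00, -1.50599016e-05,
        1.30246428e+00, -9.55628246e-02]), 'qd': array([ 0.00135707, -0.0011267 ,  0.00163613, -0.00147088, -0.00298593,
       -0.00119959]), 'joint_efforts': array([-1.90437844e-03, -8.82034707e+01, -3.84265816e+01, -2.68834729e-04,
        8.17215259e-04,  3.13507633e-05]), 'tcp_pos': array([ 0.22821419, -0.58183883,  0.23124974]), 'tool_rot': array([ 9.82579570e-01,  1.85842376e-01, -8.59331303e-06, -1.42158465e-05]), 'wrist_force': array([-0.11853554, -0.09371034,  0.4736273 ]), 'ft_torque': array([-0.03145187, -0.02599542,  0.05731352]), 'grasp_force': 0.0, 'finger_gap': 0.0850473391030071}
```

View pics/scene0.png

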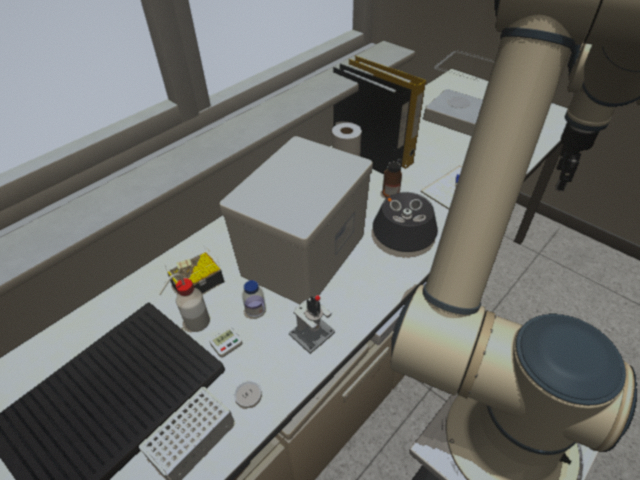

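View pics/side0.png

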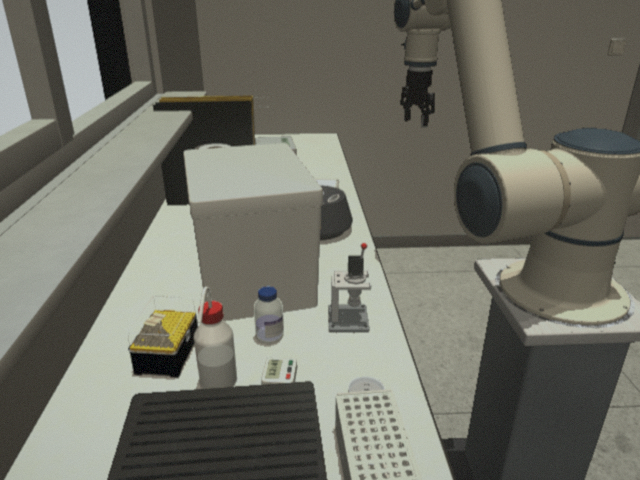

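The scene view shows the gauge hanging at about (315,310) with its ball at (318,297). The rotor is at (407,220), with the orange dot near (390,200). In the side view the ball is at (364,246), so it leans toward the robot, and the big white box stands between hanger and rotor. I'll move toward the rotor for a wrist view.

arm_command:
  increments:
    - [85, [20, -8, -10], [0, 0, 0]]
    - [85, [20, -8, -10], [0, 0, 0]]
    - [85, [20, -8, -10], [0, 0, 0]]
    - [85, [20, -8, -10], [0, 0, 0]]
    - [85, [20, -8, -10], [0, 0, 0]]
    - [85, [20, -8, -10], [0, 0, 0]]
    - [85, [20, -8, -10], [0, 0, 0]]
    - [85, [20, -8, -10], [0, 0, 0]]
    - [85, [20, -8, -10], [0, 0, 0]]
    - [85, [20, -8, -10], [0, 0, 0]]
    - [85, [20, -8, -10], [0, 0, 0]]
    - [85, [20, -8, -10], [0, 0, 0]]

```text
t: 2.55
tcp_pos: [0.4172, -0.4041, 0.3518]
tool_rot: [0.983, 0.186, 0.0, 0.0]
wrist_force: [-0.3, -0.4, -0.5]
finger_gap: 0.0851
grasp_force: 0.0
```

```bash
python3 - <<'E'
from h import *
s=snap('wrist','w1.png'); print((-np.array(s['R']).T@s['t']).round(3),np.array(s['R'])[2])
print(spot(s,'wrist','marked_well',3))
a=cv2.imread('pics/scene0.png');b=cv2.imread('pics/side0.png')
z=lambda i,u,v,k:cv2.resize(i[v-150//k:v+150//k,u-200//k:u+200//k],(400,300),interpolation=cv2.INTER_CUBIC)
w=cv2.resize(s['color'],(400,300))
cv2.imwrite('pics/c1.png',np.vstack([np.hstack([z(a,315,310,5),z(a,407,210,4)]),np.hstack([z(b,352,275,3),w])]))
E
```

```text
[ 0.487 -0.375  0.493] [-0.2759373  -0.10694274 -0.95520776]
[(0.92, array([ 0.5811, -0.3659,  0.0754]), array([343.,  12.]))]
```

View pics/c1.png

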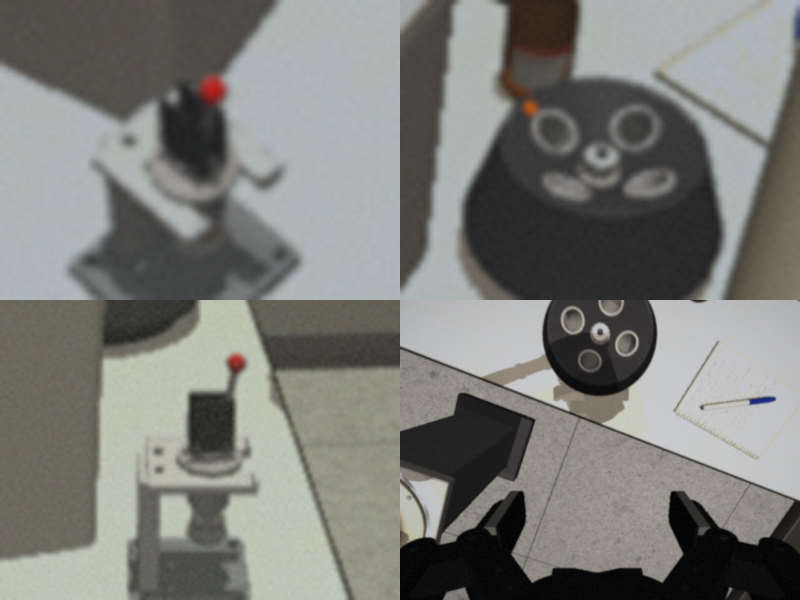

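The rotor's wells and hub show at the top of the wrist picture, with the hub near full-frame (320,52). The dot is cut off, so I'll move forward.

arm_command:
  increments:
    - [85, [30, 0, 0], [0, 0, 0]]
    - [85, [30, 0, 0], [0, 0, 0]]
    - [85, [30, 0, 0], [0, 0, 0]]
    - [85, [15, 0, 0], [0, 0, 0]]
    - [85, [0, 0, 0], [0, 0, 0]]

```text
t: 3.15
tcp_pos: [0.5153, -0.3661, 0.3506]
tool_rot: [0.982, 0.187, -0.0, -0.0]
wrist_force: [-0.7, 0.7, -0.3]
finger_gap: 0.0849
grasp_force: 0.0
```

```bash
python3 - <<'E'
from h import *
s=snap('wrist','w2.png'); 
import pickle; pickle.dump({k:s[k] for k in s},open('w2.pkl','wb'))
print(spot(s,'wrist','marked_well',3))
cv2.imwrite('pics/c2.png',cv2.resize(s['color'],(800,600)))
E
```

```text
[(0.56, array([ 0.5834, -0.3648,  0.0813]), array([341., 126.]))]
```

View pics/c2.png

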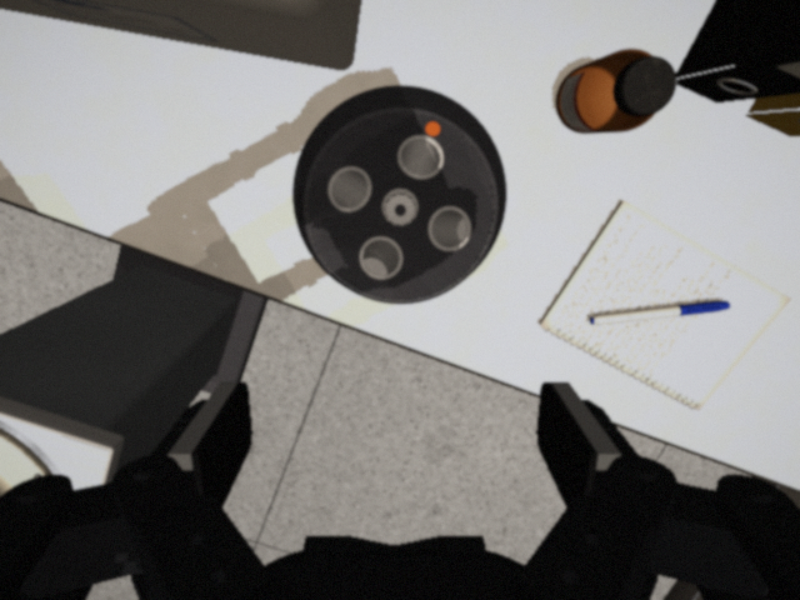

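The wrist view shows the marked well at about (421,157) of the enlarged frame, with the orange dot just beyond it at (433,129). The other wells are at (350,189), (450,229) and (381,258), and the hub nut is at (400,208). Next I'll fit a rotor model.

```bash
cat > fit.py <<'E'
from h import *; import pickle
from scipy.optimize import least_squares, minimize
from scipy.ndimage import map_coordinates
w=pickle.load(open('w2.pkl','rb')); sc=snap('scene','scene1.png')
a=np.radians(28)
def frame(p,k):
    x,y,h,r,ph=p; q=ph+k*np.pi/2; o=np.array([np.cos(q),np.sin(q),0]);e=np.array([0,0,1.])
    return np.array([x,y,h])+r*o, np.cos(a)*o+np.sin(a)*e, np.array([-np.sin(q),np.cos(q),0]), -np.sin(a)*o+np.cos(a)*e
pk=np.array([[421,157],[350,189],[381,258],[450,229]])/1.25
ps=np.array([[395.7,205.1],[399,218.9],[419.5,217.9],[415.75,204.6]])
def res(p,both=True):
    C=np.array([frame(p,k)[0] for k in range(4)])
    r=(proj(w,C)-pk).ravel()
    return np.r_[r,(proj(sc,C)-ps).ravel()] if both else r
for order in (1,):
    f=least_squares(res,[.55,-.38,.1,.05,.8],x_scale=[.01,.01,.01,.01,.1]);print(f.x.round(4),f.fun.round(1))
th=np.linspace(0,2*np.pi,90)[:,None]
def ring(p,k,r):
    c,x,y,z=frame(p,k); return c+r*(np.cos(th)*x+np.sin(th)*y)
def samp(s,g,P):
    uv=proj(s,P); return map_coordinates(g,[uv[:,1],uv[:,0]],order=1).mean()
gw=cv2.GaussianBlur(w['color'],(3,3),0).mean(2);gs=cv2.GaussianBlur(sc['color'],(3,3),0).mean(2)
def cost(p,wts=(1,.0)):
    t=0
    for k in range(4):
        for wt,s,g in ((wts[0],w,gw),(wts[1],sc,gs)):
            if wt: t-=wt*(samp(s,g,ring(p,k,.0165))-.5*samp(s,g,ring(p,k,.013))-.5*samp(s,g,ring(p,k,.0205)))
    return t
for wts in ((1,0),(1,.6)):
  m=minimize(cost,f.x,args=(wts,),method='Nelder-Mead',options=dict(initial_simplex=np.vstack([f.x]+[f.x+d for d in np.diag([.003,.003,.004,.003,.05])]),maxiter=800)); print(wts,m.fun,cost(f.x,wts),m.x.round(4)); print(res(m.x).round(1))
p=m.x;c,x,y,z=frame(p,0);print('well',c.round(4),'x',x.round(3),'z',z.round(3)); np.savez('well.npz',c=c,x=x,y=y,z=z,p=p)
A=cv2.resize(w['color'],None,fx=4,fy=4);B=cv2.resize(sc['color'],None,fx=5,fy=5)
for k in range(4):
  for r in (.015,.018):
    for I,s,q in ((A,w,4),(B,sc,5)): cv2.polylines(I,[np.int32((proj(s,ring(p,k,r))+.5)*q)],True,(0,255,0) if k==0 else (0,255,255))
u,v=np.int32(proj(w,p[:3])[0]*4);u2,v2=np.int32(proj(sc,p[:3])[0]*5)
cv2.imwrite('pics/fit.png',np.hstack([A[v-250:v+250,u-250:u+250][:, :400] if 0 else cv2.resize(A[v-300:v+300,u-300:u+300],(400,400)),cv2.resize(B[v2-200:v2+200,u2-200:u2+200],(400,400))]))
E
python3 fit.py
```

```text
[ 0.5389 -0.3604  0.0951  0.043  -0.0019] [ 0.1  0.3 -0.   0.1  0.1  0.1 -0.1 -0.  -0.4  0.  -0.6  0.  -0.2  0.2
 -0.2 -0.3]
(1, 0) -165.10741697892382 -149.26328372924115 [ 0.539  -0.3597  0.0943  0.0426 -0.0006]
[-0.8  0.3 -0.2 -0.1 -0.3 -0.6 -1.  -0.7 -0.5  0.4 -0.7  0.3 -0.5  0.4
 -0.5  0.1]
(1, 0.6) -168.94974129920098 -153.23621470548534 [ 5.392e-01 -3.596e-01  9.600e-02  4.240e-02 -4.000e-04]
[-0.8  0.2 -0.3 -0.1 -0.3 -0.6 -1.  -0.7 -0.5 -0.  -0.7 -0.2 -0.6 -0.
 -0.5 -0.3]
well [ 0.5816 -0.3597  0.096 ] x [ 0.883 -0.     0.469] z [-0.469  0.     0.883]
```

View pics/fit.png

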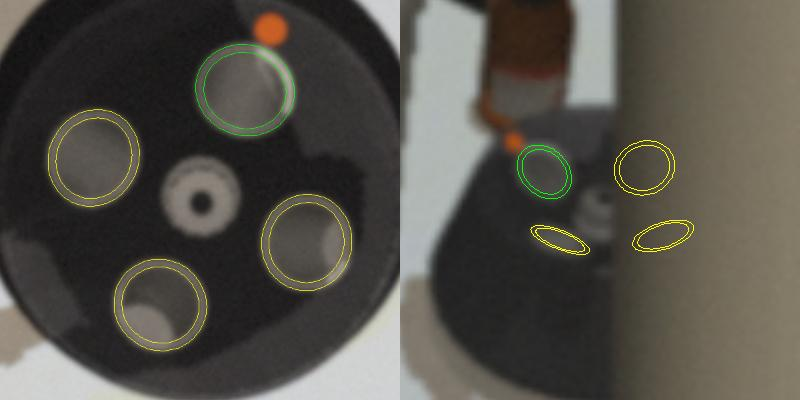

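The rings land on all four rims, so the fit is good. The marked well is at about (0.582,-0.360,0.096), with its x almost along world x. The next step is the hanger.

```bash
cat >> h.py <<'E'
from scipy.linalg import logm, expm
def T(p,R): M=np.eye(4);M[:3,:3]=R;M[:3,3]=p;return M
def cur():
    s=monitor.sense();return T(s['tcp_pos'],Ro.from_quat(s['tool_rot']).as_matrix())
def toolR(yaw,tilt=0):
    "tool x azimuth yaw (deg), tool body leaned toward tool +x by tilt (deg)"
    return (Ro.from_euler('z',yaw,degrees=True)*Ro.from_euler('y',tilt,degrees=True)*Ro.from_euler('x',180,degrees=True)).as_matrix()
def plan(Tt,n,Tc=None):
    Tc=cur() if Tc is None else Tc
    M=expm(logm(np.linalg.inv(Tc)@Tt).real/n); print(n,'rows of',(M[:3,3]*1000).round(1),np.degrees(Ro.from_matrix(M[:3,:3]).as_rotvec()).round(2))
E
sed -i "s/sc=snap('scene','scene1.png')/sc=snap('scene'); sc['color']=cv2.imread('pics\/scene0.png')/" fit.py
python3 fit.py; python3 -c "
from h import *
plan(T([.50,.10,.31],toolR(0)),12)"
```

```text
[ 0.5389 -0.3604  0.0951  0.043  -0.0019] [ 0.1  0.3 -0.   0.1  0.1  0.1 -0.1 -0.  -0.4  0.  -0.6  0.  -0.2  0.2
 -0.2 -0.3]
(1, 0) -165.10741697892382 -149.26328372924115 [ 0.539  -0.3597  0.0943  0.0426 -0.0006]
[-0.8  0.3 -0.2 -0.1 -0.3 -0.6 -1.  -0.7 -0.5  0.4 -0.7  0.3 -0.5  0.4
 -0.5  0.1]
(1, 0.6) -182.91676106929515 -166.30867800852556 [ 5.393e-01 -3.596e-01  9.670e-02  4.240e-02 -3.000e-04]
[-0.8  0.2 -0.3 -0.1 -0.3 -0.6 -1.  -0.7 -0.5 -0.2 -0.7 -0.4 -0.6 -0.2
 -0.6 -0.5]
well [ 0.5816 -0.3596  0.0967] x [ 0.883 -0.     0.469] z [-0.469  0.     0.883]
12 rows of [  6.8 -38.6   3.4] [0.   0.   1.78]
```

arm_command:
  increments:
    - [85, [6.8, -38.6, 3], [0, 0, 1.78]]
    - [85, [6.8, -38.6, 3], [0, 0, 1.78]]
    - [85, [6.8, -38.6, 3], [0, 0, 1.78]]
    - [85, [6.8, -38.6, 3], [0, 0, 1.78]]
    - [85, [6.8, -38.6, 3], [0, 0, 1.78]]
    - [85, [6.8, -38.6, 3], [0, 0, 1.78]]
    - [85, [6.8, -38.6, 3], [0, 0, 1.78]]
    - [85, [6.8, -38.6, 3], [0, 0, 1.78]]
    - [85, [6.8, -38.6, 3], [0, 0, 1.78]]
    - [85, [6.8, -38.6, 3], [0, 0, 1.78]]
    - [85, [6.8, -38.6, 3], [0, 0, 1.78]]
    - [85, [6.8, -38.6, 3], [0, 0, 1.78]]

```text
t: 4.55
tcp_pos: [0.5006, 0.1017, 0.3156]
tool_rot: [1.0, -0.001, 0.0, 0.0]
wrist_force: [1.4, -0.6, -0.1]
finger_gap: 0.0851
grasp_force: 0.0
```

arm_command:
  increments:
    - [85, [0, 0, 0], [0, 0, 0]]
    - [85, [0, 0, 0], [0, 0, 0]]

```text
t: 4.75
tcp_pos: [0.5007, 0.1008, 0.3153]
tool_rot: [1.0, 0.001, -0.0, 0.0]
wrist_force: [-0.8, -0.4, -0.4]
finger_gap: 0.0849
grasp_force: 0.0
```

```bash
python3 - <<'E'
from h import *; import pickle
s=snap('wrist','w3.png'); pickle.dump(s,open('w3.pkl','wb'))
for n in ('gauge_handle','gauge_flange','lever_ball'): print(n,spot(s,'wrist',n,2))
u,v=np.int32(proj(s,[.485,.1,.12])[0]);print(u,v)
u=min(max(u,130),510);v=min(max(v,100),380)
cv2.imwrite('pics/c3.png',cv2.resize(s['color'][v-98:v+98,u-130:u+130],None,fx=3,fy=3,interpolation=cv2.INTER_CUBIC)); print('crop origin',u-130,v-98)
E
```

```text
gauge_handle [(0.82, array([0.4914, 0.0959, 0.1105]), array([322., 212.]))]
gauge_flange [(0.91, array([0.4942, 0.0905, 0.1108]), array([328., 209.])), (0.2, array([0.4834, 0.0958, 0.1767]), array([324., 243.]))]
lever_ball []
317 221
crop origin 187 123
```

View pics/c3.png

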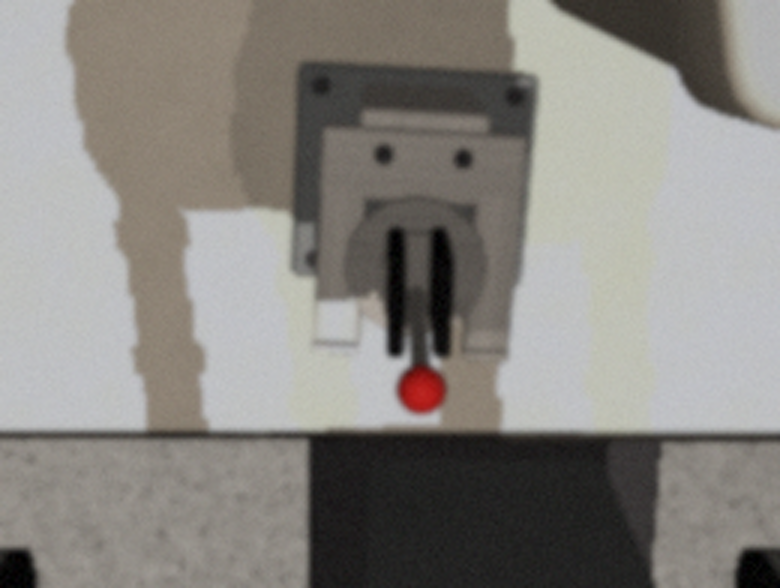

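The gauge hangs in the fork, with the ball at full-frame pixel (327,253) and the flange disc centred near (325,209). The scales run almost straight up the image, so the gauge yaw is about 0. The fork's front edge slopes about 3.5°, with the hanger's -y arm toward the robot. I'll compute positions from this.

```bash
python3 - <<'E'
from h import *; import pickle
w=pickle.load(open('w3.pkl','rb'))
S={'w':w,'scene':snap('scene'),'side':snap('side')}
for k in ('scene','side'): S[k]['color']=cv2.imread(f'pics/{k}0.png')
g={'w':(327,253),'scene':(318,297),'side':(364,246)};uv={}
for k,s in S.items():
    c=s['color'].astype(int);m=((c[...,2]-np.maximum(c[...,0],c[...,1]))>50)
    yy,xx=np.nonzero(m);d=np.hypot(xx-g[k][0],yy-g[k][1])<18;uv[k]=(xx[d].mean(),yy[d].mean());print(k,uv[k],d.sum())
ks=list(S);b=tri([S[k] for k in ks],[uv[k] for k in ks]);print('ball',b.round(4),[ (proj(S[k],b)[0]-uv[k]).round(1) for k in ks])
print('ball on z=.173',[onz(S[k],uv[k],.173).round(4) for k in ks])
C=lambda x,y:(187+x/3,123+y/3)
print('flange ctr',onz(w,C(415,258),.105).round(4))
for n,(x,y),z in (('armL front',(336,345),.103),('armR front',(487,353),.103),('outL back',(323,128),.1),('outR back',(526,139),.1),('outL front',(314,345),.103),('outR front',(507,353),.103),('scale Lfront',(389,355),.149),('scale Rfront',(450,355),.149),('flangeL',(345,262),.105),('flangeR',(487,262),.105)): print(n,onz(w,C(x,y),z).round(4))
E
```

```text
w (np.float64(327.21276595744683), np.float64(252.71808510638297)) 188
scene (np.float64(317.0), np.float64(297.2916666666667)) 24
side (np.float64(363.6470588235294), np.float64(245.0)) 17
ball [0.4746 0.093  0.1762] [array([0.1, 1.1]), array([0.1, 0.6]), array([-1. , -0.4])]
ball on z=.173 [array([0.4744, 0.093 , 0.173 ]), array([0.4778, 0.0902, 0.173 ]), array([0.4719, 0.0885, 0.173 ])]
flange ctr [0.4924 0.093  0.105 ]
armL front [0.464  0.1174 0.103 ]
armR front [0.4614 0.0701 0.103 ]
outL back [0.531  0.1207 0.1   ]
outR back [0.5278 0.0599 0.1   ]
outL front [0.464  0.1243 0.103 ]
outR front [0.4614 0.0638 0.103 ]
scale Lfront [0.4757 0.101  0.149 ]
scale Rfront [0.4757 0.0843 0.149 ]
flangeL [0.4911 0.1143 0.105 ]
flangeR [0.4912 0.071  0.105 ]
```

```bash
python3 - <<'E'
from h import *
s=snap('scene');d=snap('side')
for uv,z in (((303,300),0),((365,240),0),((310,215),.3),((223,205),.3),((370,150),.3)): print(uv,z,onz(s,uv,z).round(3))
for uv,z in (((317,302),0),((206,315),0),((318,190),.3)): print('side',uv,z,onz(d,uv,z).round(3))
plan(T([.4862,.0928,.1636],toolR(0,14)),6);
plan(T([.4862,.0928,.1136],toolR(0,14)),1,T([.4862,.0928,.1636],toolR(0,14)))
E
```

```text
(303, 300) 0 [0.594 0.028 0.   ]
(365, 240) 0 [ 0.613 -0.262  0.   ]
(310, 215) 0.3 [ 0.581 -0.002  0.3  ]
(223, 205) 0.3 [0.757 0.108 0.3  ]
(370, 150) 0.3 [ 0.639 -0.292  0.3  ]
side (317, 302) 0 [0.56  0.021 0.   ]
side (206, 315) 0 [0.798 0.058 0.   ]
side (318, 190) 0.3 [0.563 0.117 0.3  ]
6 rows of [ 0.1  1.3 25.5] [ 0.   -2.33  0.  ]
1 rows of [12.1  0.  48.5] [-0. -0. -0.]
```

arm_command:
  increments:
    - [60, [0, 1.3, 25.5], [0, -2.33, 0]]
    - [60, [0, 1.3, 25.5], [0, -2.33, 0]]
    - [60, [0, 1.3, 25.5], [0, -2.33, 0]]
    - [60, [0, 1.3, 25.5], [0, -2.33, 0]]
    - [60, [0, 1.3, 25.5], [0, -2.33, 0]]
    - [60, [0, 1.3, 25.5], [0, -2.33, 0]]
    - [60, [0, 0, 0], [0, 0, 0]]

```text
t: 5.85
tcp_pos: [0.4842, 0.0926, 0.1609]
tool_rot: [0.992, 0.0, -0.125, 0.0]
wrist_force: [-0.1, 0.8, 0.2]
finger_gap: 0.0598
grasp_force: 0.0
```

```bash
python3 - <<'E'
from h import *
s=snap('wrist');c=s['color'].astype(int);m=((c[...,2]-np.maximum(c[...,0],c[...,1]))>50);yy,xx=np.nonzero(m)
print('ball',len(xx),onz(s,(np.median(xx),np.median(yy)),.173).round(4))
plan(T([.4862,.0928,.1136],toolR(0,14)),5)
E
```

```text
ball 816 [0.4749 0.0933 0.173 ]
5 rows of [2.6 0.  9.5] [0.   0.02 0.01]
```

arm_command:
  increments:
    - [60, [2.6, 0, 9.5], [0, 0, 0]]
    - [60, [2.6, 0, 9.5], [0, 0, 0]]
    - [60, [2.6, 0, 9.5], [0, 0, 0]]
    - [60, [2.6, 0, 9.5], [0, 0, 0]]
    - [60, [2.6, 0, 9.5], [0, 0, 0]]
    - [60, [0, 0, 0], [0, 0, 0]]
    - [10, [0, 0, 0], [0, 0, 0]]
    - [10, [0, 0, 0], [0, 0, 0]]
    - [10, [0, 0, 0], [0, 0, 0]]
    - [10, [0, 0, 0], [0, 0, 0]]
    - [10, [0, 0, 0], [0, 0, 0]]
  newtons: 40

```text
t: 7.0
tcp_pos: [0.4869, 0.0932, 0.1146]
tool_rot: [0.993, 0.0, -0.121, 0.0]
wrist_force: [0.4, -1.0, 5.9]
finger_gap: 0.0172
grasp_force: 40.9
```

arm_command:
  increments:
    - [10, [-1.2, 0, -4.8], [0, 0, 0]]
    - [10, [-3.7, 0, -14.6], [0, 0, 0]]
    - [10, [-3.7, 0, -14.6], [0, 0, 0]]
    - [10, [-3.7, 0, -14.6], [0, 0, 0]]
    - [10, [-3.7, 0, -14.6], [0, 0, 0]]
    - [10, [-3.7, 0, -14.6], [0, 0, 0]]
    - [10, [-3.7, 0, -14.6], [0, 0, 0]]
    - [10, [0, 0, 0], [0, 0, 0]]
  newtons: 80

```text
t: 7.8
tcp_pos: [0.4869, 0.0932, 0.211]
tool_rot: [0.993, 0.001, -0.12, -0.0]
wrist_force: [-0.0, -0.4, -5.3]
finger_gap: 0.0173
grasp_force: 78.5
```

```bash
python3 - <<'E'
from h import *
S=[snap(c,c+'4.png') for c in('scene','side','wrist')]
z=lambda i,u,v,k:cv2.resize(i[v-100//k*1:v+100//k,u-133//k:u+133//k],(400,300),interpolation=cv2.INTER_CUBIC)
us=[np.int32(proj(s,cur()[:3,3])[0]) for s in S];print(us)
cv2.imwrite('pics/c4.png',np.hstack([z(S[1]['color'],*us[1],2),cv2.resize(S[2]['color'],(400,300))]))
print(cur().round(4))
E
```

```text
[array([313, 286], dtype=int32), array([357, 229], dtype=int32), array([318, 311], dtype=int32)]
[[ 9.702e-01  1.000e-03 -2.424e-01  4.859e-01]
 [ 1.000e-03 -1.000e+00 -3.000e-04  9.310e-02]
 [-2.424e-01  0.000e+00 -9.702e-01  2.089e-01]
 [ 0.000e+00  0.000e+00  0.000e+00  1.000e+00]]
```

View pics/c4.png

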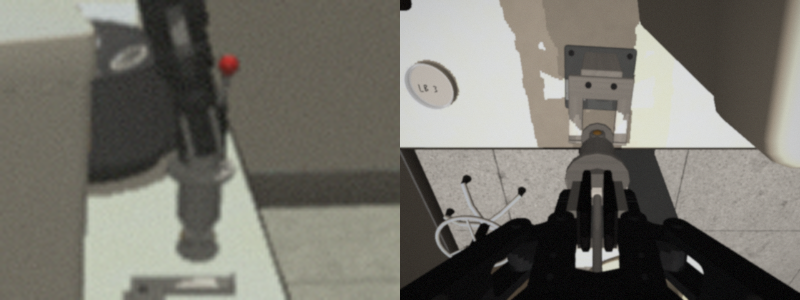

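The gauge hangs from the fingers upright, clear of the fork, with the lever still leaning toward the robot. The wrist view shows the flange, guide, a brass tip at about (318,213) full frame, and the foot below. I'll overlay the expected gauge model to check the in-hand pose.

```bash
cat >> h.py <<'E'
def G2T(tilt=14.,dx=0.,dz=0.,dy=0.,rx=0.):
    "gauge flange frame in tool: gauge z = back along tool; grasp at handle"
    R=Ro.from_euler('x',180,degrees=True)*Ro.from_euler('y',-tilt,degrees=True)*Ro.from_euler('x',rx,degrees=True)
    # tool frame: x_t, z_t forward; world upright gauge when toolR(0,tilt)
    R=np.linalg.inv(toolR(0,tilt))@Ro.from_euler('x',rx,degrees=True).as_matrix()
    h=np.array([dx,dy,-.019+dz]); return T(h+R@[0,0,-.030],R)
th=np.linspace(0,2*np.pi,73)
def circ(r,z): return np.c_[r*np.cos(th),r*np.sin(th),0*th+z]
RINGS=[(.022,0),(.022,.005),(.01425,-.034),(.01425,-.0535),(.0115,-.060)]
def over(s,TG,f,crop,k=3):
    I=cv2.resize(s['color'],None,fx=k,fy=k,interpolation=cv2.INTER_CUBIC)
    for r,z in RINGS:
        P=circ(r,z)@TG[:3,:3].T+TG[:3,3]; cv2.polylines(I,[np.int32((proj(s,P)+.5)*k)],True,(0,255,0))
    u,v,a,b=crop; cv2.imwrite('pics/'+f,I[(v-b)*k:(v+b)*k,(u-a)*k:(u+a)*k])
E
python3 - <<'E'
from h import *; import pickle
s=snap('wrist');Tc=cur();pickle.dump((s,Tc),open('w5.pkl','wb'))
over(s,Tc@G2T(dz=-.002+.0045),'o5.png',(318,240,100,75),4)
print((Tc@G2T())[:3,3])
E
```

```text
[0.49036233 0.09309106 0.19715163]
```

View pics/o5.png

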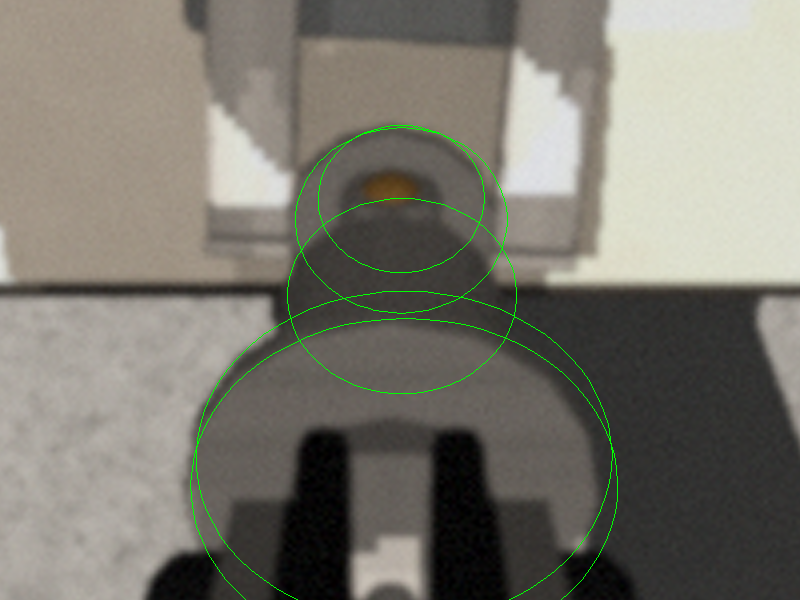

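The overlay matches the gauge: flange top edge near row 320, foot top near 125. It sits about 1 mm toward +y in hand. I'll back away from the box, then cross over to the rotor.

```bash
python3 - <<'E'
from h import *
w=np.load('well.npz');W=T(w['c'],np.c_[w['x'],w['y'],w['z']]);print(W.round(4))
A=T([.40,.0,.27],toolR(0,7));B=T([.42,-.36,.27],toolR(0,-14))
g=np.linalg.inv(G2T(dz=.003,dy=-.0008))
C=W@T([0,0,.085],np.eye(3))@g
print(C.round(4)); plan(A,6); plan(B,8,A); plan(C,6,B)
E
```

```text
[[ 8.829e-01  3.000e-04 -4.695e-01  5.816e-01]
 [-2.000e-04  1.000e+00  1.000e-04 -3.596e-01]
 [ 4.695e-01  0.000e+00  8.829e-01  9.670e-02]
 [ 0.000e+00  0.000e+00  0.000e+00  1.000e+00]]
[[ 9.703e-01 -3.000e-04  2.419e-01  5.315e-01]
 [-3.000e-04 -1.000e+00 -1.000e-04 -3.604e-01]
 [ 2.419e-01  0.000e+00 -9.703e-01  1.827e-01]
 [ 0.000e+00  0.000e+00  0.000e+00  1.000e+00]]
6 rows of [-16.   15.5  -7.3] [0.   1.18 0.01]
8 rows of [ 2.5 45.   0.1] [0.   2.62 0.  ]
6 rows of [14.5  0.1 18.6] [-0. -0.  0.]
```

arm_command:
  increments:
    - [10, [-16, 5, -10], [0, 1.18, 0]]
    - [10, [-16, 10, -8], [0, 1.18, 0]]
    - [10, [-16, 15, -8], [0, 1.18, 0]]
    - [10, [-16, 20, -6], [0, 1.18, 0]]
    - [10, [-16, 20, -6], [0, 1.18, 0]]
    - [10, [-16, 23, -6], [0, 1.18, 0]]
    - [10, [2.5, 30, 0], [0, 2, 0]]
    - [10, [2.5, 40, 0], [0, 2.6, 0]]
    - [10, [2.5, 40, 0], [0, 2.6, 0]]
    - [10, [2.5, 40, 0], [0, 2.6, 0]]
    - [10, [2.5, 40, 0], [0, 2.6, 0]]
    - [10, [2.5, 40, 0], [0, 2.6, 0]]

```text
t: 9.2
tcp_pos: [0.4154, -0.2313, 0.2701]
tool_rot: [0.997, 0.0, 0.071, -0.0]
wrist_force: [1.7, 1.0, -5.0]
finger_gap: 0.0169
grasp_force: 78.7
```

arm_command:
  increments:
    - [10, [2.5, 40, 0], [0, 2.6, 0]]
    - [10, [2.5, 40, 0], [0, 2.6, 0]]
    - [10, [2.5, 30, 0], [0, 1, 0]]
    - [10, [0, 18, 0], [0, 0, 0]]
    - [10, [0, 0, 0], [0, 0, 0]]

```text
t: 9.7
tcp_pos: [0.4231, -0.3597, 0.2712]
tool_rot: [0.992, -0.0, 0.124, -0.0]
wrist_force: [0.5, 0.0, -5.0]
finger_gap: 0.0167
grasp_force: 79.1
```

```bash
cat > pre.py <<'E'
from h import *; import sys
w=np.load('well.npz');W=T(w['c'],np.c_[w['x'],w['y'],w['z']])
g=np.linalg.inv(G2T(dz=.003,dy=-.0008))
d,n=float(sys.argv[1]),int(sys.argv[2])
plan(W@T([0,0,d],np.eye(3))@g,n)
M=np.linalg.inv(W)@cur()@np.linalg.inv(g);print('flange in well',(M[:3,3]*1000).round(1),np.degrees(Ro.from_matrix(M[:3,:3]).as_rotvec()).round(1))
E
python3 pre.py .085 6
```

```text
6 rows of [13.9  0.1 18.7] [-0.   -0.04 -0.01]
flange in well [-54.1   0.7 214. ] [ 0.  -0.2 -0. ]
```

arm_command:
  increments:
    - [10, [14, 0, 18], [0, 0, 0]]
    - [10, [14, 0, 18], [0, 0, 0]]
    - [10, [14, 0, 18], [0, 0, 0]]
    - [10, [14, 0, 18], [0, 0, 0]]
    - [10, [14, 0, 18], [0, 0, 0]]
    - [10, [14, 1, 18], [0, 0, 0]]
    - [10, [0, 0, 0], [0, 0, 0]]

```text
t: 10.4
tcp_pos: [0.5326, -0.3566, 0.1858]
tool_rot: [0.992, 0.001, 0.123, -0.002]
wrist_force: [-0.1, 0.6, -4.8]
finger_gap: 0.017
grasp_force: 79.2
```

```bash
python3 pre.py .085 1; python3 - <<'E'
from h import *; import pickle
s=snap('wrist');Tc=cur();pickle.dump((s,Tc),open('w6.pkl','wb'))
w=np.load('well.npz');W=T(w['c'],np.c_[w['x'],w['y'],w['z']])
RINGS+=[]
I=s['color']
for r in (.015,.018):
    P=circ(r,0)@W[:3,:3].T+W[:3,3]
    uv=proj(s,P)
    if r==.018: print(uv.mean(0))
k=4;J=cv2.resize(I,None,fx=k,fy=k,interpolation=cv2.INTER_CUBIC)
for r in (.015,.018):
    P=circ(r,0)@W[:3,:3].T+W[:3,3];cv2.polylines(J,[np.int32((proj(s,P)+.5)*k)],True,(0,255,255))
TG=Tc@G2T(dz=.003,dy=-.0008)
for r,z in RINGS:
    P=circ(r,z)@TG[:3,:3].T+TG[:3,3];cv2.polylines(J,[np.int32((proj(s,P)+.5)*k)],True,(0,255,0))
cv2.imwrite('pics/o6.png',J[145*k:295*k,218*k:418*k])
E
```

```text
1 rows of [-1.8  3.8  2.7] [-0.2  -0.14  0.15]
flange in well [ 2.4  3.9 87.2] [ 0.2 -0.1  0.1]
[322.96008897 195.7999443 ]
```

View pics/o6.png

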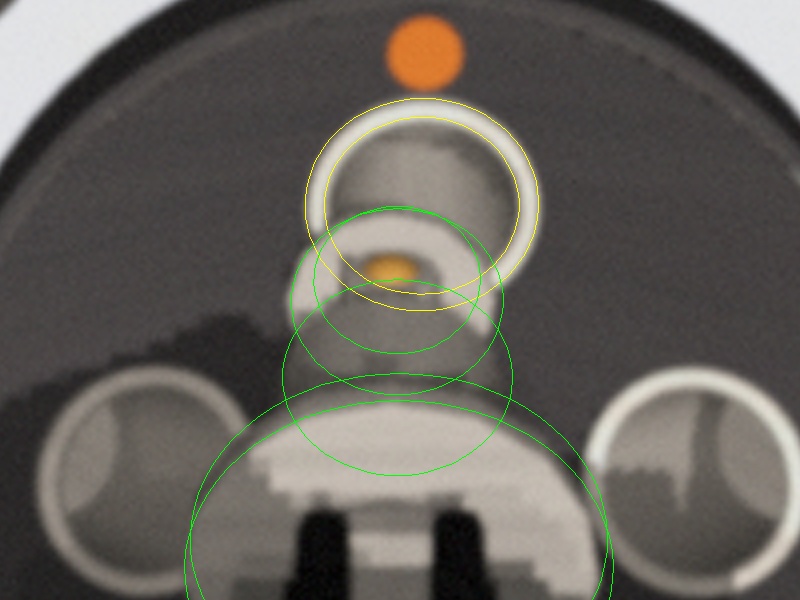

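The yellow well ring lies within about 1 px of the rim. The foot is centred at column 394 against the model's 399, so the gauge sits another 0.5 mm toward +y in hand. I'll set dy to -1.3 mm, line up and start in.

```bash
sed -i 's/dy=-.0008/dy=-.0013/' pre.py; cat >> pre.py <<'E'
s=monitor.sense();print('F in well',(W[:3,:3].T@s['wrist_force']).round(1),'M',s['ft_torque'].round(2),'qd',np.abs(s['qd']).max().round(3))
E
python3 pre.py .068 3
```

```text
3 rows of [0.9 1.4 6.8] [-0.06 -0.05  0.05]
flange in well [ 2.2  4.1 88.4] [ 0.2 -0.2  0.1]
F in well [-1.8 -0.2 -3.3] M [0.02 0.4  0.01] qd 0.032
```

arm_command:
  increments:
    - [10, [1, 1.4, 6.8], [-0.06, -0.05, 0.05]]
    - [10, [1, 1.4, 6.8], [-0.06, -0.05, 0.05]]
    - [10, [1, 1.4, 6.8], [-0.06, -0.05, 0.05]]
    - [10, [0, 0, 0], [0, 0, 0]]
    - [10, [0, 0, 0], [0, 0, 0]]

```text
t: 10.95
tcp_pos: [0.5394, -0.3631, 0.1691]
tool_rot: [0.992, -0.001, 0.123, 0.001]
wrist_force: [-0.3, -0.0, -4.2]
finger_gap: 0.0166
grasp_force: 79.1
```

```bash
python3 pre.py .056 3
```

```text
3 rows of [ 0.9 -0.7  4.3] [ 0.05 -0.04 -0.03]
flange in well [ 0.6 -2.2 69.2] [-0.2 -0.1 -0.1]
F in well [-2.3 -0.  -3.6] M [0.07 0.39 0.05] qd 0.008
```

arm_command:
  increments:
    - [10, [0, 0, 0], [0, 0, 0]]
    - [10, [0, 0, 0], [0, 0, 0]]
    - [10, [0, 0, 0], [0, 0, 0]]
    - [10, [0, 0, 0], [0, 0, 0]]

```text
t: 11.35
tcp_pos: [0.5396, -0.3631, 0.1694]
tool_rot: [0.992, -0.001, 0.123, 0.001]
wrist_force: [-0.4, 0.3, -4.9]
finger_gap: 0.0171
grasp_force: 79.1
```

```bash
python3 pre.py .056 3;python3 pre.py .056 3
```

```text
3 rows of [ 0.8 -0.7  4.4] [ 0.06 -0.05 -0.03]
flange in well [ 0.9 -2.2 69.4] [-0.2 -0.2 -0. ]
F in well [-2.6  0.3 -4.1] M [-0.06  0.38 -0.03] qd 0.002
3 rows of [ 0.8 -0.7  4.4] [ 0.06 -0.05 -0.03]
flange in well [ 0.9 -2.2 69.4] [-0.2 -0.2 -0. ]
F in well [-2.6  0.3 -4.1] M [-0.06  0.38 -0.03] qd 0.002
```

arm_command:
  increments:
    - [10, [0.8, -0.7, 4.4], [0.05, 0, 0]]
    - [10, [0.8, -0.7, 4.4], [0.05, 0, 0]]
    - [10, [0.8, -0.8, 4.4], [0.05, 0, 0]]
    - [10, [0, 0, 0], [0, 0, 0]]
    - [10, [0, 0, 0], [0, 0, 0]]
    - [10, [0, 0, 0], [0, 0, 0]]

```text
t: 11.95
tcp_pos: [0.5451, -0.3609, 0.157]
tool_rot: [0.992, -0.001, 0.123, 0.0]
wrist_force: [0.3, -0.3, -4.8]
finger_gap: 0.0169
grasp_force: 79.2
```

```bash
python3 pre.py .046 4; python3 - <<'E'
from h import *
s=snap('wrist');Tc=cur()
w=np.load('well.npz');W=T(w['c'],np.c_[w['x'],w['y'],w['z']])
k=4;J=cv2.resize(s['color'],None,fx=k,fy=k,interpolation=cv2.INTER_CUBIC)
for r in (.015,.018):
    P=circ(r,0)@W[:3,:3].T+W[:3,3];cv2.polylines(J,[np.int32((proj(s,P)+.5)*k)],True,(0,255,255))
TG=Tc@G2T(dz=.003,dy=-.0013)
for r,z in RINGS:
    P=circ(r,z)@TG[:3,:3].T+TG[:3,3];cv2.polylines(J,[np.int32((proj(s,P)+.5)*k)],True,(0,255,0))
cv2.imwrite('pics/o7.png',J[145*k:295*k,218*k:418*k])
E
```

```text
4 rows of [0.6 0.  2.4] [ 0.   -0.04 -0.02]
flange in well [ 0.   0.  55.9] [-0.  -0.2 -0.1]
F in well [-2.  -0.3 -4.4] M [-0.04  0.33 -0.1 ] qd 0.003
```

View pics/o7.png

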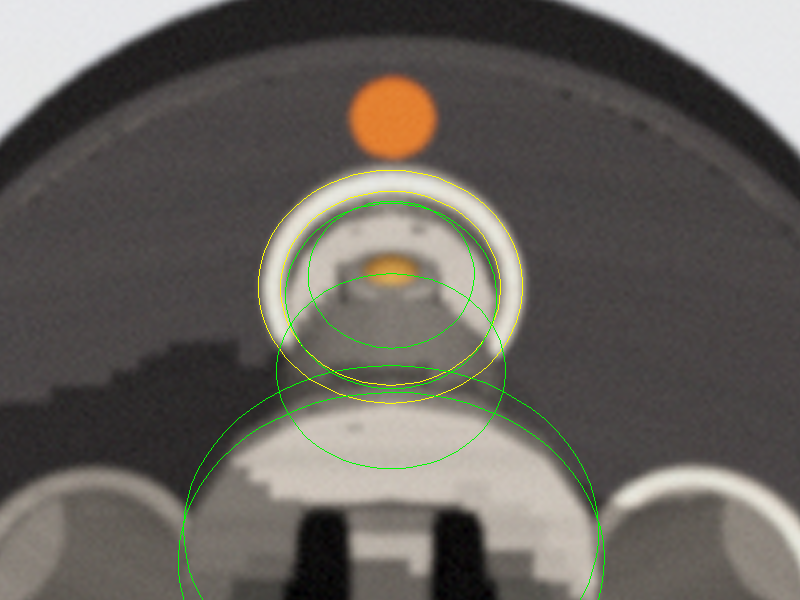

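The foot is centred in the rim, with its columns at 285–500 and the ring centred at 392. Forces are nil, so I'll go on in.

arm_command:
  increments:
    - [10, [0.6, 0, 2.4], [0, 0, 0]]
    - [10, [0.6, 0, 2.4], [0, 0, 0]]
    - [10, [0.6, 0, 2.4], [0, 0, 0]]
    - [10, [0.6, 0, 2.4], [0, 0, 0]]
    - [10, [0, 0, 0], [0, 0, 0]]
    - [10, [0, 0, 0], [0, 0, 0]]

```text
t: 12.6
tcp_pos: [0.5498, -0.3608, 0.1482]
tool_rot: [0.992, -0.001, 0.123, -0.0]
wrist_force: [0.1, 1.0, -5.1]
finger_gap: 0.0171
grasp_force: 79.2
```

```bash
python3 pre.py .030 6
```

```text
6 rows of [0.6 0.  2.6] [ 0.   -0.02 -0.01]
flange in well [-0.   0.1 45.9] [-0.  -0.1 -0.1]
F in well [-2.3  1.  -4.6] M [-0.    0.38 -0.03] qd 0.006
```

arm_command:
  increments:
    - [10, [0.6, 0, 2.6], [0, 0, 0]]
    - [10, [0.6, 0, 2.6], [0, 0, 0]]
    - [10, [0.6, 0, 2.6], [0, 0, 0]]
    - [10, [0.6, 0, 2.6], [0, 0, 0]]
    - [10, [0.6, 0, 2.6], [0, 0, 0]]
    - [10, [0.6, 0, 2.6], [0, 0, 0]]
    - [10, [0, 0, 0], [0, 0, 0]]
    - [10, [0, 0, 0], [0, 0, 0]]

```text
t: 13.4
tcp_pos: [0.5571, -0.3609, 0.134]
tool_rot: [0.992, -0.001, 0.123, 0.0]
wrist_force: [-0.1, -0.1, -4.0]
finger_gap: 0.0173
grasp_force: 79.2
```

```bash
python3 pre.py .012 6
```

```text
6 rows of [0.8 0.  2.9] [ 0.   -0.02 -0.01]
flange in well [-0.2  0.  29.9] [-0.  -0.1 -0.1]
F in well [-2.  -0.1 -3.5] M [ 0.02  0.35 -0.  ] qd 0.003
```

arm_command:
  increments:
    - [10, [0.8, 0, 2.9], [0, 0, 0]]
    - [10, [0.8, 0, 2.9], [0, 0, 0]]
    - [10, [0.8, 0, 2.9], [0, 0, 0]]
    - [10, [0.8, 0, 2.9], [0, 0, 0]]
    - [10, [0.8, 0, 2.9], [0, 0, 0]]
    - [10, [0.8, 0, 2.9], [0, 0, 0]]
    - [10, [0, 0, 0], [0, 0, 0]]
    - [10, [0, 0, 0], [0, 0, 0]]

```text
t: 14.2
tcp_pos: [0.566, -0.3608, 0.1183]
tool_rot: [0.992, -0.001, 0.123, -0.0]
wrist_force: [0.1, -0.6, -4.8]
finger_gap: 0.0169
grasp_force: 79.2
```

```bash
python3 pre.py .004 4
```

```text
4 rows of [0.4 0.  1.9] [ 0.   -0.04 -0.02]
flange in well [ 0.2  0.1 11.9] [-0.  -0.1 -0.1]
F in well [-2.2 -0.6 -4.3] M [-0.01  0.38  0.03] qd 0.004
```

arm_command:
  increments:
    - [10, [0.4, 0, 1.9], [0, 0, 0]]
    - [10, [0.4, 0, 1.9], [0, 0, 0]]
    - [10, [0.4, 0, 1.9], [0, 0, 0]]
    - [10, [0.4, 0, 1.9], [0, 0, 0]]
    - [10, [0.2, 0, 1], [0, 0, 0]]
    - [10, [0.2, 0, 1], [0, 0, 0]]
    - [10, [0, 0, 0], [0, 0, 0]]
    - [10, [0, 0, 0], [0, 0, 0]]

```text
t: 15.0
tcp_pos: [0.5703, -0.3609, 0.1095]
tool_rot: [0.992, -0.001, 0.123, 0.0]
wrist_force: [-0.1, 0.3, -5.5]
finger_gap: 0.017
grasp_force: 79.2
```

```bash
python3 pre.py .000 2
```

```text
2 rows of [ 0.3 -0.   1. ] [ 0.01 -0.08 -0.04]
flange in well [-0.1 -0.   2.2] [-0.  -0.2 -0.1]
F in well [-2.7  0.3 -4.9] M [0.05 0.39 0.02] qd 0.002
```

arm_command:
  increments:
    - [10, [0.2, 0, 1], [0, 0, 0]]
    - [10, [0.2, 0, 1], [0, 0, 0]]
    - [10, [0.2, 0, 1], [0, 0, 0]]
    - [10, [0, 0, 0], [0, 0, 0]]
    - [10, [0, 0, 0], [0, 0, 0]]

```text
t: 15.5
tcp_pos: [0.5716, -0.3609, 0.1067]
tool_rot: [0.992, -0.001, 0.123, -0.0]
wrist_force: [0.2, -0.0, -4.5]
finger_gap: 0.017
grasp_force: 79.2
```

```bash
python3 pre.py .000 2
```

```text
2 rows of [ 0.   0.  -0.5] [ 0.   -0.07 -0.04]
flange in well [-0.3  0.  -1. ] [-0.  -0.1 -0.1]
F in well [-2.  -0.  -4.1] M [ 0.01  0.4  -0.01] qd 0.002
```

Not yet seated. I'll keep going in small steps.

arm_command:
  increments:
    - [10, [0.2, 0, 0.8], [0, 0, 0]]
    - [10, [0.2, 0, 0.8], [0, 0, 0]]
    - [10, [0, 0, 0], [0, 0, 0]]
    - [10, [0, 0, 0], [0, 0, 0]]

```text
t: 15.9
tcp_pos: [0.5722, -0.361, 0.1058]
tool_rot: [0.992, -0.001, 0.123, 0.0]
wrist_force: [-4.9, 1.7, 5.4]
finger_gap: 0.0168
grasp_force: 81.0
```

```bash
python3 pre.py .000 2
```

```text
2 rows of [-0.2 -0.  -1. ] [ 0.01 -0.08 -0.04]
flange in well [-0.1 -0.1 -2. ] [-0.  -0.2 -0.1]
F in well [-1.7  1.7  7.1] M [0.24 0.97 0.08] qd 0.002
```

Contact along the axis is about 11 N. I'll push slightly more, release, and look.

arm_command:
  increments:
    - [10, [0.2, 0, 0.8], [0, 0, 0]]
    - [10, [0, 0, 0], [0, 0, 0]]
    - [10, [0, 0, 0], [0, 0, 0]]

```text
t: 16.2
tcp_pos: [0.5723, -0.361, 0.1058]
tool_rot: [0.992, -0.001, 0.123, 0.0]
wrist_force: [-14.3, 3.6, 18.8]
finger_gap: 0.017
grasp_force: 83.2
```

```bash
python3 pre.py .000 2
```

```text
2 rows of [-0.2 -0.  -1. ] [ 0.02 -0.08 -0.03]
flange in well [-0.1 -0.1 -2.1] [-0.  -0.2 -0.1]
F in well [-3.8  3.6 23.3] M [0.54 1.8  0.15] qd 0.002
```

arm_command:
  increments:
    - [45, [-0.3, 0, -1.3], [0, 0, 0]]
    - [45, [0, 0, 0], [0, 0, 0]]
    - [45, [0, 0, 0], [0, 0, 0]]
    - [45, [0, 0, -5], [0, 0, 0]]
    - [45, [0, 0, -15], [0, 0, 0]]
    - [45, [0, 0, -20], [0, 0, 0]]
    - [45, [0, 0, -20], [0, 0, 0]]
    - [45, [0, 0, -20], [0, 0, 0]]
    - [45, [0, 0, -5], [0, 0, 0]]
    - [45, [0, 0, 0], [0, 0, 0]]
    - [45, [0, 0, 0], [0, 0, 0]]

```text
t: 17.3
tcp_pos: [0.5512, -0.3607, 0.1878]
tool_rot: [0.992, -0.001, 0.123, -0.0]
wrist_force: [0.5, 0.1, -0.4]
finger_gap: 0.0453
grasp_force: 0.0
```

```bash
cat > seat.py <<'E'
from h import *; import sys
w=np.load('well.npz');W=T(w['c']-.0021*w['z'],np.c_[w['x'],w['y'],w['z']])
def ballpx(s):
    c=s['color'].astype(int);m=((c[...,2]-np.maximum(c[...,0],c[...,1]))>50)&((c[...,1]-c[...,0])<25);n,l,st,ce=cv2.connectedComponentsWithStats(m.astype(np.uint8))
    i=1+np.argmax(st[1:,4]);return ce[i],st[i,4]
def ballW(a): # lever angle -> world
    q=-.155+a; return W[:3,:3]@[.096*np.sin(q),0,-.022+.096*np.cos(q)]+W[:3,3]
E
python3 - <<'E'
from seat import *
s=snap('wrist','w8.png');uv,n=ballpx(s)
print(uv,n,'model locked',proj(s,ballW(0)),'free',proj(s,ballW(.31)))
print((W[:3,:3].T@(onz(s,uv,ballW(0)[2])-W[:3,3])).round(4), cur().round(3)[:3])
k=3;J=cv2.resize(s['color'],None,fx=k,fy=k)
for r,z in RINGS[:2]:
    P=circ(r,z)@W[:3,:3].T+W[:3,3];cv2.polylines(J,[np.int32((proj(s,P)+.5)*k)],True,(0,255,0))
u,v=np.int32(proj(s,W[:3,3])[0]);v=min(v,380);cv2.imwrite('pics/o8.png',J[(v-90)*k:(v+100)*k,(u-130)*k:(u+130)*k])
E
```

```text
[316.07099391 328.62068966] 493 model locked [[315.85413804 324.61894511]] free [[315.73567022 276.04901795]]
[-0.0166 -0.0001  0.0738] [[ 0.97  -0.002  0.244  0.551]
 [-0.002 -1.     0.    -0.361]
 [ 0.244 -0.001 -0.97   0.187]]
```

View pics/o8.png

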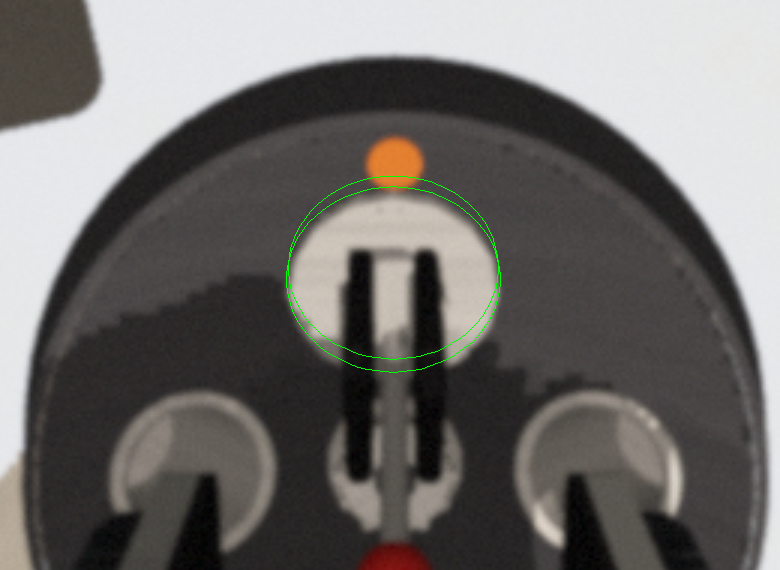

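The gauge is seated: the flange lies over the rim, the lever is locked, and the ball is at about x = -16 mm in the well frame. That is 11 pictures viewed, one over the limit of 10, so I'll work from numbers only from here on. Next I'll turn the gripper a quarter turn so the fingers straddle the ball along the swing direction.

arm_command:
  increments:
    - [24, [0, 0, 0], [0, 0, 8.2]]
    - [24, [0, 0, 0], [0, 0, 8.2]]
    - [24, [0, 0, 0], [0, 0, 8.2]]
    - [24, [0, 0, 0], [0, 0, 8.2]]
    - [24, [0, 0, 0], [0, 0, 8.2]]
    - [24, [0, 0, 0], [0, 0, 8.2]]
    - [24, [0, 0, 0], [0, 0, 8.2]]
    - [24, [0, 0, 0], [0, 0, 8.2]]
    - [24, [0, 0, 0], [0, 0, 8.2]]
    - [24, [0, 0, 0], [0, 0, 8.2]]
    - [24, [0, 0, 0], [0, 0, 8]]
    - [24, [0, 0, 0], [0, 0, 0]]

```text
t: 18.55
tcp_pos: [0.5512, -0.3606, 0.1871]
tool_rot: [-0.7, 0.703, -0.086, 0.087]
wrist_force: [0.1, -0.1, 0.1]
finger_gap: 0.0237
grasp_force: 0.0
```

```bash
cat > lev.py <<'E'
from seat import *
Tc=cur(); s=monitor.sense()
b=W[:3,:3]@[float(sys.argv[1]),0,.0728]+W[:3,3]
q=Tc[:3,3]-.008*Tc[:3,2]
print('contact pt in well mm',((W[:3,:3].T@(q-W[:3,3]))*1000).round(1),'move tool mm',(Tc[:3,:3].T@(b-q)*1000).round(1),'well x in tool',(Tc[:3,:3].T@W[:3,0]).round(3),'z',(Tc[:3,:3].T@W[:3,2]).round(3))
print('F well',(W[:3,:3].T@s['wrist_force']).round(1),'gap',s['finger_gap'],s['joints'].round(2),np.abs(s['qd']).max())
E
python3 lev.py -.016
```

```text
contact pt in well mm [ 17.5  -1.  104. ] move tool mm [-0.8 25.  38.3] well x in tool [-0.004 -0.971 -0.24 ] z [ 0.     0.24  -0.971]
F well [ 0.1 -0.1  0. ] gap 0.023696640332234904 [-0.76  0.5   1.49  0.2   0.97  2.29] 0.18080501726674497
```

arm_command:
  increments:
    - [27, [-0.3, 9, 0], [0, 0, 0]]
    - [27, [-0.3, 10, 0], [0, 0, 0]]
    - [27, [-0.2, 6, 0], [0, 0, 0]]
    - [27, [0, 0, 10], [0, 0, 0]]
    - [27, [0, 0, 0], [0, 0, 0]]
    - [27, [0, 0, 0], [0, 0, 0]]

```text
t: 19.15
tcp_pos: [0.5297, -0.36, 0.1719]
tool_rot: [-0.701, 0.702, -0.087, 0.087]
wrist_force: [0.6, 0.5, -0.0]
finger_gap: 0.0271
grasp_force: 0.0
```

```bash
python3 lev.py -.016
```

```text
contact pt in well mm [ -8.6  -0.4 100.7] move tool mm [-0.4  0.5 28.8] well x in tool [-0.001 -0.971 -0.24 ] z [ 0.     0.24  -0.971]
F well [ 0.5  0.5 -0.3] gap 0.027062933985525683 [-0.78  0.5   1.55  0.22  0.92  2.24] 0.008206871298540004
```

arm_command:
  increments:
    - [27, [0, 0.1, 7], [0, 0, 0]]
    - [27, [0, 0.1, 7], [0, 0, 0]]
    - [27, [0, 0.1, 7], [0, 0, 0]]
    - [27, [0, 0.2, 7], [0, 0, 0]]
    - [27, [0, 0, 0], [0, 0, 0]]
    - [27, [0, 0, 0], [0, 0, 0]]

```text
t: 19.75
tcp_pos: [0.536, -0.3599, 0.1449]
tool_rot: [-0.701, 0.702, -0.087, 0.087]
wrist_force: [0.4, -1.1, 1.2]
finger_gap: 0.0271
grasp_force: 0.0
```

```bash
python3 lev.py -.016; python3 lev.py .015
```

```text
contact pt in well mm [-15.8  -0.3  73.8] move tool mm [-0.3 -0.1  1. ] well x in tool [-0.001 -0.971 -0.24 ] z [ 0.     0.24  -0.971]
F well [ 0.9 -1.1  0.9] gap 0.027054888621501582 [-0.77  0.54  1.57  0.23  0.87  2.24] 0.010491295152023964
contact pt in well mm [-15.8  -0.3  73.8] move tool mm [ -0.4 -30.2  -6.4] well x in tool [-0.001 -0.971 -0.24 ] z [ 0.     0.24  -0.971]
F well [ 0.9 -1.1  0.9] gap 0.027054888621501582 [-0.77  0.54  1.57  0.23  0.87  2.24] 0.010491295152023964
```

arm_command:
  increments:
    - [27, [0, -2.9, -0.7], [0, 0, 0]]
    - [27, [0, -2.9, -0.7], [0, 0, 0]]
    - [27, [0, -2.9, -0.7], [0, 0, 0]]
    - [27, [0, -2.9, -0.7], [0, 0, 0]]
    - [27, [0, -2.9, -0.7], [0, 0, 0]]
    - [27, [0, -2.9, -0.7], [0, 0, 0]]
    - [27, [0, -2.9, -0.7], [0, 0, 0]]
    - [27, [0, -2.9, -0.7], [0, 0, 0]]
    - [27, [0, -2.9, -0.7], [0, 0, 0]]
    - [27, [0, -2.9, -0.7], [0, 0, 0]]
    - [27, [0, -2.9, -0.7], [0, 0, 0]]
    - [27, [0, 0, 0], [0, 0, 0]]

```text
t: 20.95
tcp_pos: [0.5651, -0.36, 0.1606]
tool_rot: [-0.701, 0.702, -0.087, 0.087]
wrist_force: [-4.4, 0.4, 2.0]
finger_gap: 0.0268
grasp_force: 1.8
```

```bash
python3 lev.py .022; python3 - <<'E'
from seat import *
s=snap('wrist');print(ballpx(s),[proj(s,ballW(a))[0].round(1) for a in (0,.1,.2,.31,.35)])
s=snap('scene');print(ballpx(s),[proj(s,ballW(a))[0].round(1) for a in (0,.31)])
E
```

```text
contact pt in well mm [17.3 -0.4 74. ] move tool mm [-0.4 -4.9  0. ] well x in tool [-0.001 -0.971 -0.24 ] z [ 0.     0.24  -0.971]
F well [-2.9  0.4  3.9] gap 0.026779663181793686 [-0.74  0.55  1.5   0.21  0.92  2.29] 0.010431269339781179
(array([334.50413223, 315.17473436]), np.int32(847)) [array([390.9, 308.5]), array([369.5, 312.5]), array([346.2, 315.4]), array([319.2, 317.4]), array([309.2, 317.8])]
(array([183.80379747, 285.06329114]), np.int32(158)) [array([410.2, 197.3]), array([403.3, 189.6])]
```

The lever is moving, at about 0.25 rad with 3–5 N on it. I'll continue to the stop.

arm_command:
  increments:
    - [27, [0, -1.9, -0.5], [0, 0, 0]]
    - [27, [0, -1.9, -0.5], [0, 0, 0]]
    - [27, [0, -1.9, -0.5], [0, 0, 0]]
    - [27, [0, -1.9, -0.5], [0, 0, 0]]
    - [27, [0, 0, 0], [0, 0, 0]]
    - [27, [0, 0, 0], [0, 0, 0]]

```text
t: 21.65
tcp_pos: [0.5719, -0.3601, 0.164]
tool_rot: [-0.701, 0.702, -0.087, 0.087]
wrist_force: [-3.6, 0.5, -0.4]
finger_gap: 0.0272
grasp_force: 1.7
```

```bash
python3 lev.py .022; python3 - <<'E'
from seat import *
s=snap('wrist');print(ballpx(s),[proj(s,ballW(a))[0].round(1) for a in (0,.1,.2,.31,.35)])
E
```

```text
contact pt in well mm [24.9 -0.5 73.9] move tool mm [-0.5  2.6  1.7] well x in tool [-0.001 -0.971 -0.239] z [ 0.     0.239 -0.971]
F well [-3.3  0.5  1.3] gap 0.02718988423976878 [-0.73  0.55  1.48  0.2   0.94  2.3 ] 0.0017344671885745103
(array([334.38744076, 314.77488152]), np.int32(844)) [array([408.4, 306.5]), array([387.5, 310.4]), array([364.8, 313.3]), array([338.3, 315.2]), array([328.4, 315.6])]
```

arm_command:
  increments:
    - [27, [0, -1.5, -0.4], [0, 0, 0]]
    - [27, [0, -1.5, -0.4], [0, 0, 0]]
    - [27, [0, 0, 0], [0, 0, 0]]
    - [27, [0, 0, 0], [0, 0, 0]]

```text
t: 22.1
tcp_pos: [0.5738, -0.3598, 0.165]
tool_rot: [-0.701, 0.702, -0.086, 0.087]
wrist_force: [-7.7, -0.4, -2.8]
finger_gap: 0.0267
grasp_force: 4.2
```

```bash
python3 lev.py .022; python3 - <<'E'
from seat import *
s=snap('wrist');print(ballpx(s),[proj(s,ballW(a))[0].round(1) for a in (0,.1,.2,.31,.35)])
E
```

```text
contact pt in well mm [27.1 -0.2 73.8] move tool mm [-0.2  4.7  2.2] well x in tool [-0.002 -0.97  -0.241] z [-0.     0.241 -0.97 ]
F well [-8.1 -0.4  1.1] gap 0.026730800603842628 [-0.73  0.55  1.47  0.2   0.94  2.31] 0.003102040745010815
(array([335.10444178, 314.23409364]), np.int32(833)) [array([413.4, 305.3]), array([392.7, 309.2]), array([370.1, 312.1]), array([343.8, 314. ]), array([333.9, 314.4])]
```

8 N is well above lever friction, so it's at the stop. I'll back off to let it settle and check the angle, then swing back.

arm_command:
  increments:
    - [27, [0, 3, 0.7], [0, 0, 0]]
    - [27, [0, 4, 1], [0, 0, 0]]
    - [27, [0, 3, 0.7], [0, 0, 0]]
    - [27, [0, 0, 0], [0, 0, 0]]
    - [27, [0, 0, 0], [0, 0, 0]]

```text
t: 22.65
tcp_pos: [0.5656, -0.3602, 0.161]
tool_rot: [-0.701, 0.702, -0.087, 0.087]
wrist_force: [0.0, 0.3, -0.2]
finger_gap: 0.027
grasp_force: 0.0
```

```bash
python3 lev.py -.022; python3 - <<'E'
from seat import *
s=snap('wrist');print(ballpx(s),[proj(s,ballW(a))[0].round(1) for a in (0,.1,.2,.31,.35)])
E
```

```text
contact pt in well mm [18.  -0.6 74.1] move tool mm [-0.6 38.5 10.9] well x in tool [-0.001 -0.971 -0.239] z [ 0.001  0.239 -0.971]
F well [-0.1  0.3 -0.2] gap 0.027036649842774912 [-0.74  0.55  1.49  0.21  0.92  2.29] 0.0030527935928324193
(array([325.94581861, 315.90694935]), np.int32(849)) [array([392.4, 308.5]), array([371. , 312.5]), array([347.8, 315.4]), array([320.9, 317.4]), array([311. , 317.7])]
```

The angle is 0.29 plus the 0.02 bias seen when locked, so the lever is fully free. Now I'll swing it back.

arm_command:
  increments:
    - [27, [0, 2.9, 0.7], [0, 0, 0]]
    - [27, [0, 2.9, 0.7], [0, 0, 0]]
    - [27, [0, 2.9, 0.7], [0, 0, 0]]
    - [27, [0, 2.9, 0.7], [0, 0, 0]]
    - [27, [0, 2.9, 0.7], [0, 0, 0]]
    - [27, [0, 2.9, 0.7], [0, 0, 0]]
    - [27, [0, 2.9, 0.7], [0, 0, 0]]
    - [27, [0, 2.9, 0.7], [0, 0, 0]]
    - [27, [0, 2.9, 0.7], [0, 0, 0]]
    - [27, [0, 2.9, 0.7], [0, 0, 0]]
    - [27, [0, 2.9, 0.7], [0, 0, 0]]
    - [27, [0, 2.9, 0.7], [0, 0, 0]]

```text
t: 23.9
tcp_pos: [0.5337, -0.3601, 0.1442]
tool_rot: [-0.701, 0.702, -0.087, 0.087]
wrist_force: [1.9, -0.0, 1.3]
finger_gap: 0.027
grasp_force: 0.9
```

arm_command:
  increments:
    - [27, [0, 1.5, 0.4], [0, 0, 0]]
    - [27, [0, 1.5, 0.4], [0, 0, 0]]
    - [27, [0, 1.5, 0.4], [0, 0, 0]]
    - [27, [0, 0, 0], [0, 0, 0]]
    - [27, [0, 0, 0], [0, 0, 0]]

```text
t: 24.4
tcp_pos: [0.5297, -0.36, 0.1419]
tool_rot: [-0.701, 0.702, -0.087, 0.087]
wrist_force: [0.8, -0.4, 0.1]
finger_gap: 0.0275
grasp_force: 0.5
```

```bash
python3 lev.py -.022; python3 - <<'E'
from seat import *
s=snap('wrist');print(ballpx(s),[proj(s,ballW(a))[0].round(1) for a in (-.05,0,.05,.1,.2)])
E
```

```text
contact pt in well mm [-22.8  -0.4  74.2] move tool mm [-0.4 -1.1  1.1] well x in tool [-0.001 -0.971 -0.24 ] z [ 0.     0.24  -0.971]
F well [ 0.7 -0.4 -0.3] gap 0.027461637592097375 [-0.78  0.54  1.58  0.23  0.85  2.23] 0.0028625711358073428
(array([295.67804323, 319.60637088]), np.int32(879)) [array([304.2, 317.9]), array([292.4, 320.5]), array([280.2, 322.8]), array([267.6, 324.9]), array([241.3, 328.3])]
```

arm_command:
  increments:
    - [27, [0, 1.5, 0.4], [0, 0, 0]]
    - [27, [0, 1.5, 0.4], [0, 0, 0]]
    - [27, [0, 0, 0], [0, 0, 0]]
    - [27, [0, 0, 0], [0, 0, 0]]

```text
t: 24.85
tcp_pos: [0.527, -0.36, 0.1404]
tool_rot: [-0.701, 0.702, -0.087, 0.087]
wrist_force: [2.1, -0.0, -0.5]
finger_gap: 0.027
grasp_force: 0.9
```

```bash
python3 lev.py -.022
```

```text
contact pt in well mm [-25.9  -0.4  74.1] move tool mm [-0.4 -4.1  0.3] well x in tool [-0.001 -0.971 -0.24 ] z [ 0.     0.24  -0.971]
F well [ 1.7 -0.  -1.4] gap 0.027009012439002836 [-0.78  0.54  1.59  0.23  0.85  2.22] 0.00262696185020112
```

arm_command:
  increments:
    - [27, [0, 1.2, 0.3], [0, 0, 0]]
    - [27, [0, 1.2, 0.3], [0, 0, 0]]
    - [27, [0, 0, 0], [0, 0, 0]]
    - [27, [0, 0, 0], [0, 0, 0]]

```text
t: 25.25
tcp_pos: [0.525, -0.3601, 0.1394]
tool_rot: [-0.701, 0.702, -0.087, 0.087]
wrist_force: [4.9, 0.1, -1.1]
finger_gap: 0.0273
grasp_force: 2.2
```

```bash
python3 lev.py -.022; python3 - <<'E'
from seat import *
s=snap('wrist');print(ballpx(s),[proj(s,ballW(a))[0].round(1) for a in (-.1,-.05,0,.05,.1,.2)])
E
```

```text
contact pt in well mm [-28.   -0.5  74.1] move tool mm [-0.6 -6.2 -0.2] well x in tool [-0.001 -0.971 -0.239] z [ 0.001  0.239 -0.971]
F well [ 3.8  0.1 -3.3] gap 0.02733099077838956 [-0.79  0.54  1.6   0.23  0.84  2.22] 0.0018076748745226153
(array([295.0218894 , 318.91705069]), np.int32(868)) [array([302., 317.]), array([290.6, 319.9]), array([278.6, 322.5]), array([266.1, 324.9]), array([253.2, 327.1]), array([226.4, 330.5])]
```

arm_command:
  increments:
    - [27, [0, 1.2, 0.3], [0, 0, 0]]
    - [27, [0, 1.2, 0.3], [0, 0, 0]]
    - [27, [0, 0, 0], [0, 0, 0]]
    - [27, [0, 0, 0], [0, 0, 0]]

```text
t: 25.7
tcp_pos: [0.5237, -0.3605, 0.1387]
tool_rot: [-0.701, 0.702, -0.088, 0.087]
wrist_force: [10.6, 0.1, 0.3]
finger_gap: 0.0268
grasp_force: 5.0
```

```bash
python3 lev.py -.022
```

```text
contact pt in well mm [-29.6  -0.9  74.1] move tool mm [-0.9 -7.7 -0.5] well x in tool [-0.001 -0.971 -0.237] z [ 0.002  0.237 -0.971]
F well [ 9.5  0.1 -4.7] gap 0.026755943416800633 [-0.79  0.54  1.6   0.24  0.84  2.21] 0.00241122701655952
```

9.5 N at the stop, so it's locked. I'll recentre and check.

arm_command:
  increments:
    - [27, [0, -4, -1], [0, 0, 0]]
    - [27, [0, -5, -1.2], [0, 0, 0]]
    - [27, [0, -4, -1], [0, 0, 0]]
    - [27, [0, 0, 0], [0, 0, 0]]
    - [27, [0, 0, 0], [0, 0, 0]]

```text
t: 26.2
tcp_pos: [0.5344, -0.3599, 0.1443]
tool_rot: [-0.701, 0.702, -0.087, 0.087]
wrist_force: [-0.5, -1.0, 0.1]
finger_gap: 0.027
grasp_force: 0.0
```

```bash
python3 lev.py -.016; python3 - <<'E'
from seat import *
s=snap('wrist');uv,n=ballpx(s);print(uv,[proj(s,ballW(a))[0].round(1) for a in (-.05,0,.05,.1,.2)]);print((W[:3,:3].T@(onz(s,uv,ballW(0)[2])-W[:3,3])).round(4))
E
```

```text
contact pt in well mm [-17.5  -0.3  74.1] move tool mm [-0.3 -1.7  0.9] well x in tool [-0.001 -0.971 -0.24 ] z [ 0.     0.24  -0.971]
F well [-0.4 -1.   0.4] gap 0.02700975469710948 [-0.78  0.54  1.57  0.23  0.86  2.23] 0.004834717278495624
[317.25508982 315.78562874] [array([317.6, 316.1]), array([306.1, 318.7]), array([294.2, 321. ]), array([281.7, 323.1]), array([255.9, 326.4])]
[-0.0187 -0.0018  0.0749]
```

arm_command:
  increments:
    - [30, [0, 0, -8], [0, 0, 0]]
    - [30, [0, 0, -10], [0, 0, 0]]
    - [30, [0, 0, -12], [0, 0, 0]]
    - [30, [0, -9, -8], [0, 0, 0]]
    - [45, [0, -9, 0], [0, 0, -8.2]]
    - [45, [1, -9, 0], [0, 0, -8.2]]
    - [45, [0, 0, 0], [0, 0, -8.2]]
    - [45, [0, 0, 0], [0, 0, -8.2]]
    - [45, [0, 0, 0], [0, 0, -8.2]]
    - [45, [0, 0, 0], [0, 0, -8.2]]
    - [45, [0, 0, 0], [0, 0, -8.2]]
    - [45, [0, 0, 0], [0, 0, -8.2]]

```text
t: 27.45
tcp_pos: [0.552, -0.3599, 0.1889]
tool_rot: [0.97, -0.208, 0.121, -0.025]
wrist_force: [-0.8, 0.7, 0.4]
finger_gap: 0.045
grasp_force: 0.0
```

arm_command:
  increments:
    - [45, [0, 0, 0], [0, 0, -8.2]]
    - [45, [0, 0, 0], [0, 0, -8.2]]
    - [45, [0, 0, 0], [0, 0, -8]]
    - [45, [0, 0, 0], [0, 0, 0]]
    - [45, [0, 0, 0], [0, 0, 0]]
    - [45, [0, 0, 0], [0, 0, 0]]

```text
t: 28.05
tcp_pos: [0.5516, -0.3598, 0.1882]
tool_rot: [0.992, -0.003, 0.123, -0.0]
wrist_force: [-0.2, -0.2, 0.2]
finger_gap: 0.0451
grasp_force: 0.0
```

```bash
python3 - <<'E'
from seat import *
s=snap('wrist');uv,n=ballpx(s);print(uv,n,(W[:3,:3].T@(onz(s,uv,ballW(0)[2])-W[:3,3])).round(4))
# old grasp orientation, centre on gauge plane y: -0.0001 + in-hand offset 
G=T([.5723,-.3609,.1060],toolR(0,-14));N=G.copy();N[:3,3]-=.075*G[:3,2]
plan(N,2);plan(G,6,N);print(cur().round(4)[:3])
E
```

```text
[318.45041322 331.5661157 ] 484 [-0.0176 -0.0003  0.0743]
2 rows of [0.1 0.5 4.8] [ 0.01 -0.08 -0.13]
6 rows of [ 0.  -0.  12.5] [0. 0. 0.]
[[ 9.696e-01 -4.400e-03  2.446e-01  5.515e-01]
 [-4.400e-03 -1.000e+00 -4.000e-04 -3.598e-01]
 [ 2.446e-01 -7.000e-04 -9.696e-01  1.881e-01]]
```

arm_command:
  increments:
    - [45, [0.1, 1, 10], [0, 0, -0.25]]
    - [45, [0, 0, 15], [0, 0, 0]]
    - [45, [0, 0, 15], [0, 0, 0]]
    - [45, [0, 0, 15], [0, 0, 0]]
    - [45, [0, 0, 15], [0, 0, 0]]
    - [45, [0, 0, 10], [0, 0, 0]]
    - [45, [0, 0, 4], [0, 0, 0]]
    - [45, [0, 0, 0], [0, 0, 0]]
    - [45, [0, 0, 0], [0, 0, 0]]

```text
t: 29.0
tcp_pos: [0.5722, -0.361, 0.1069]
tool_rot: [0.992, 0.001, 0.123, 0.001]
wrist_force: [-0.2, 0.2, 0.1]
finger_gap: 0.0448
grasp_force: 0.0
```

```bash
python3 pre.py -.0021 1
```

```text
1 rows of [-0.1 -0.1  1.1] [ 0.04 -0.18  0.17]
flange in well [ 0.3 -0.1 -1.1] [ 0.  -0.2  0.2]
F in well [-0.1  0.2  0.1] M [-0.04  0.11 -0.01] qd 0.01
```

arm_command:
  increments:
    - [10, [-0.1, 0, 1], [0, 0, 0]]
    - [10, [0, 0, 0], [0, 0, 0]]
    - [10, [0, 0, 0], [0, 0, 0]]
    - [10, [0, 0, 0], [0, 0, 0]]
    - [10, [0, 0, 0], [0, 0, 0]]
  newtons: 60

```text
t: 29.5
tcp_pos: [0.5723, -0.361, 0.106]
tool_rot: [0.992, 0.001, 0.123, 0.001]
wrist_force: [-2.0, -0.8, 5.6]
finger_gap: 0.0175
grasp_force: 58.4
```

```bash
python3 pre.py .03 8
```

```text
8 rows of [-1.  -0.  -3.9] [ 0.01 -0.02  0.02]
flange in well [ 0.  -0.1 -1.9] [-0.  -0.2  0.2]
F in well [ 0.9 -0.8  5.9] M [ 0.1   0.33 -0.01] qd 0.002
```

arm_command:
  increments:
    - [10, [-0.5, 0, -2], [0, 0, 0]]
    - [10, [-0.5, 0, -2], [0, 0, 0]]
    - [10, [-1, 0, -3.9], [0, 0, 0]]
    - [10, [-1, 0, -3.9], [0, 0, 0]]
    - [10, [0, 0, 0], [0, 0, 0]]
    - [10, [0, 0, 0], [0, 0, 0]]
  newtons: 80

```text
t: 30.1
tcp_pos: [0.5666, -0.361, 0.1163]
tool_rot: [0.992, 0.001, 0.123, 0.0]
wrist_force: [1.8, -0.6, -0.9]
finger_gap: 0.0169
grasp_force: 78.4
```

```bash
python3 pre.py .075 12
```

```text
12 rows of [-1.3 -0.  -5.3] [ 0.   -0.01  0.01]
flange in well [-0.2 -0.   9.9] [ 0.  -0.2  0.2]
F in well [ 1.2 -0.6 -1.6] M [-0.03 -0.45 -0.01] qd 0.004
```

There's a slight side load of about 3 N toward +x. I'll shift 0.5 mm to relieve it and re-check.

arm_command:
  increments:
    - [10, [0.5, 0, 0.1], [0, 0, 0]]
    - [10, [0, 0, 0], [0, 0, 0]]
    - [10, [0, 0, 0], [0, 0, 0]]

```text
t: 30.4
tcp_pos: [0.5669, -0.3608, 0.116]
tool_rot: [0.992, 0.001, 0.123, 0.0]
wrist_force: [3.1, -0.7, -2.2]
finger_gap: 0.0171
grasp_force: 78.4
```

```bash
python3 pre.py .075 12
```

```text
12 rows of [-1.3  0.  -5.3] [ 0.   -0.01  0.01]
flange in well [-0.1  0.1  9.5] [ 0.  -0.1  0.2]
F in well [ 1.7 -0.7 -3.4] M [-0.16 -0.23 -0.01] qd 0.003
```

arm_command:
  increments:
    - [10, [0, 0, 0], [0, 0.35, 0]]
    - [10, [0, 0, 0], [0, 0, 0]]
    - [10, [0, 0, 0], [0, 0, 0]]

```text
t: 30.7
tcp_pos: [0.5668, -0.3608, 0.116]
tool_rot: [0.992, 0.001, 0.126, 0.0]
wrist_force: [2.0, -1.2, -4.8]
finger_gap: 0.0169
grasp_force: 78.3
```

```bash
python3 pre.py .075 12
```

```text
12 rows of [-1.3  0.  -5.3] [-0.   -0.04  0.01]
flange in well [-0.1  0.2  9.5] [ 0.  -0.5  0.2]
F in well [-0.4 -1.2 -5.2] M [-0.15 -0.16 -0.09] qd 0.002
```

Much better. Drawing out along the axis.

arm_command:
  increments:
    - [10, [-1.1, 0, -4.4], [0, 0, 0]]
    - [10, [-1.1, 0, -4.4], [0, 0, 0]]
    - [10, [-1.1, 0, -4.4], [0, 0, 0]]
    - [10, [-1.1, 0, -4.4], [0, 0, 0]]
    - [10, [0, 0, 0], [0, 0, 0]]
    - [10, [0, 0, 0], [0, 0, 0]]

```text
t: 31.3
tcp_pos: [0.5581, -0.3607, 0.1322]
tool_rot: [0.992, 0.001, 0.126, 0.0]
wrist_force: [0.5, -0.4, -3.7]
finger_gap: 0.0172
grasp_force: 78.4
```

```bash
python3 pre.py .075 10
```

```text
10 rows of [-1.1  0.  -4.6] [ 0.   -0.05  0.02]
flange in well [-0.2  0.2 28. ] [ 0.  -0.5  0.2]
F in well [-1.3 -0.4 -3.5] M [-0.01  0.21 -0.02] qd 0.005
```

arm_command:
  increments:
    - [10, [-1.1, 0, -4.6], [0, 0, 0]]
    - [10, [-1.1, 0, -4.6], [0, 0, 0]]
    - [10, [-1.1, 0, -4.6], [0, 0, 0]]
    - [10, [-1.1, 0, -4.6], [0, 0, 0]]
    - [10, [-1.1, 0, -4.6], [0, 0, 0]]
    - [10, [-1.1, 0, -4.6], [0, 0, 0]]
    - [10, [-1.1, 0, -4.6], [0, 0, 0]]
    - [10, [-2.2, 0, -9.2], [0, 0, 0]]
    - [10, [-2.2, 0, -9.2], [0, 0, 0]]
    - [10, [0, 0, 0], [0, 0, 0]]
    - [10, [0, 0, 0], [0, 0, 0]]

```text
t: 32.4
tcp_pos: [0.5339, -0.361, 0.1784]
tool_rot: [0.992, 0.001, 0.126, 0.001]
wrist_force: [0.2, -0.4, -4.2]
finger_gap: 0.0172
grasp_force: 78.6
```

```bash
python3 - <<'E'
from seat import *
s=snap('wrist','w9.png');Tc=cur();print(Tc.round(4)[:3],monitor.sense()['wrist_force'].round(1))
# brass tip +x: expected pixel if plunger 0.003 / 0 / .006 , for in-hand pose
TG=Tc@G2T(dz=.003,dy=-.0013)
for q in (0,.003,.006): print(q,proj(s,(TG@[.012+q,0,-.046,1])[:3])[0].round(1), 'top of foot', end=' ')
print(proj(s,(TG@[.01425,0,-.0535,1])[:3])[0])
hsv=cv2.cvtColor(s['color'],cv2.COLOR_BGR2HSV);m=cv2.inRange(hsv,(10,110,70),(30,255,255))
n,l,st,ce=cv2.connectedComponentsWithStats(m)
for i in range(1,n):
    if st[i,4]>25: print(st[i],ce[i].round(1))
P=T([.42,-.36,.27],toolR(0,-14.4));A=T([.40,.0,.27],toolR(0,7));
plan(P,4);plan(A,10,P)
E
```

```text
[[ 9.681e-01  2.500e-03  2.504e-01  5.338e-01]
 [ 2.600e-03 -1.000e+00 -3.000e-04 -3.608e-01]
 [ 2.504e-01  1.000e-03 -9.681e-01  1.781e-01]] [ 0.3 -1.  -4.7]
0 [314.9 205.8] top of foot 0.003 [314.9 200.5] top of foot 0.006 [314.9 195.1] top of foot [314.87500114 195.45172648]
[545  41  24  33  70] [560.   56.2]
[ 461   42   48   52 1756] [485.6  66.2]
[440  71  36  40 190] [451.4  95.7]
[306 150  21  20 315] [315.8 159.3]
[307 206  17  13 171] [314.9 212.1]
4 rows of [-21.8  -0.2 -29.4] [ 0.   -0.03  0.04]
10 rows of [ -2.  -36.   -0.2] [ 0.   -2.14 -0.  ]
```

Plungers clear the well. The brass tip now shows 17x13 px, against about 13x8 before, so it is extended. Carrying back in front of the box.

arm_command:
  increments:
    - [10, [-21.8, 0, -29.4], [0, 0, 0]]
    - [10, [-21.8, 0, -29.4], [0, 0, 0]]
    - [10, [-21.8, 0, -29.4], [0, 0, 0]]
    - [10, [-21.8, 0, -29.4], [0, 0, 0]]
    - [10, [-2, -20, 0], [0, -1.5, 0]]
    - [10, [-2, -34, 0], [0, -2.2, 0]]
    - [10, [-2, -38, 0], [0, -2.2, 0]]
    - [10, [-2, -38, 0], [0, -2.2, 0]]
    - [10, [-2, -38, 0], [0, -2.2, 0]]
    - [10, [-2, -38, 0], [0, -2.2, 0]]
    - [10, [-2, -38, 0], [0, -2.2, 0]]
    - [10, [-2, -38, 0], [0, -2.2, 0]]

```text
t: 33.65
tcp_pos: [0.4033, -0.0776, 0.2678]
tool_rot: [1.0, 0.001, -0.021, 0.001]
wrist_force: [1.6, -0.9, -5.0]
finger_gap: 0.017
grasp_force: 79.5
```

arm_command:
  increments:
    - [10, [-2, -38, 0], [0, -2.2, 0]]
    - [10, [-2, -25, 0], [0, -2.2, 0]]
    - [10, [0, -10, 0], [0, 0, 0]]
    - [10, [0, 0, 0], [0, 0, 0]]
    - [10, [0, 0, 0], [0, 0, 0]]

```text
t: 34.15
tcp_pos: [0.3994, -0.0066, 0.2679]
tool_rot: [0.998, 0.001, -0.059, 0.001]
wrist_force: [-0.2, -1.1, -4.6]
finger_gap: 0.0167
grasp_force: 79.5
```

```bash
python3 - <<'E'
from h import *
print(cur().round(4)[:3]); plan(T([.4869,.0932,.215],toolR(0,14)),6)
E
```

```text
[[ 0.993   0.0028 -0.1177  0.3994]
 [ 0.0026 -1.     -0.0014 -0.0066]
 [-0.1177  0.0011 -0.993   0.2679]]
6 rows of [ 15.9 -16.6   6.2] [ 0.02 -1.21  0.02]
```

arm_command:
  increments:
    - [10, [4, -25, 2], [0, -1.2, 0]]
    - [10, [8, -30, 4], [0, -1.2, 0]]
    - [10, [16, -25, 6], [0, -1.2, 0]]
    - [10, [20, -14, 8], [0, -1.2, 0]]
    - [10, [24, -6, 8], [0, -1.2, 0]]
    - [10, [20, 0, 8], [0, -1.2, 0]]
    - [10, [0, 0, 0], [0, 0, 0]]
    - [10, [0, 0, 0], [0, 0, 0]]
    - [10, [0, 0, 0], [0, 0, 0]]

```text
t: 35.05
tcp_pos: [0.4825, 0.0933, 0.2159]
tool_rot: [0.993, 0.001, -0.122, 0.001]
wrist_force: [-0.5, -0.0, -5.1]
finger_gap: 0.0173
grasp_force: 80.0
```

```bash
python3 - <<'E'
from h import *
print(cur().round(4)[:3]); plan(T([.4869,.0932,.185],toolR(0,14)),3)
s=snap('wrist');Tc=cur();hsv=cv2.cvtColor(s['color'],cv2.COLOR_BGR2HSV);m=cv2.inRange(hsv,(8,110,50),(30,255,255))
n,l,st,ce=cv2.connectedComponentsWithStats(m)
for i in range(1,n):
    if st[i,4]>25: print(st[i],ce[i].round(1))
TG=Tc@G2T(dz=.003,dy=-.0013)
print([proj(s,(TG@[.012+q,0,-.046,1])[:3])[0].round(1) for q in (0,.003,.006)], TG.round(4)[:3])
import pickle
for f in ('w5.pkl','w6.pkl'):
    s,Tc=pickle.load(open(f,'rb'));TG=Tc@G2T(dz=.003,dy=-.0013)
    hsv=cv2.cvtColor(s['color'],cv2.COLOR_BGR2HSV);m=cv2.inRange(hsv,(8,110,50),(30,255,255));n,l,st,ce=cv2.connectedComponentsWithStats(m)
    print(f,[list(st[i]) for i in range(1,n) if st[i,4]>25 and abs(ce[i][0]-315)<20],proj(s,(TG@[.012,0,-.046,1])[:3])[0].round(1))
E
```

```text
[[ 9.704e-01  1.500e-03 -2.414e-01  4.825e-01]
 [ 1.300e-03 -1.000e+00 -1.200e-03  9.330e-02]
 [-2.414e-01  9.000e-04 -9.704e-01  2.159e-01]]
3 rows of [3.9 0.  9.6] [ 0.02 -0.01  0.02]
[307 206  17  12 171] [315.  211.7]
[array([315.1, 206.7]), array([315.1, 201.4]), array([315., 196.])] [[ 1.000e+00 -1.800e-03 -8.000e-04  4.863e-01]
 [ 1.800e-03  1.000e+00  9.000e-04  9.480e-02]
 [ 8.000e-04 -9.000e-04  1.000e+00  2.015e-01]]
w5.pkl [[np.int32(309), np.int32(208), np.int32(13), np.int32(8), np.int32(76)]] [315.4 206.7]
w6.pkl [[np.int32(314), np.int32(148), np.int32(20), np.int32(20), np.int32(312)], [np.int32(309), np.int32(209), np.int32(13), np.int32(7), np.int32(76)]] [315.9 207.2]
```

```bash
python3 - <<'E'
import pickle,cv2,numpy as np
a=pickle.load(open('w6.pkl','rb'))[0]['color'];b=cv2.imread('pics/w9.png');c=pickle.load(open('w5.pkl','rb'))[0]['color']
import h; d=h.snap('wrist','w10.png')['color']
for n,i in (('w6',a),('w9',b),('w5',c),('now',d)):
    g=i.mean(2); print(n,g[184:226,313:319].mean(1).astype(int)); print('   row 213',g[211:216,285:346].mean(0).astype(int)[::2]); print('  flange rows 235-260',g[232:262,300:304].mean(1).astype(int)[::1])
E
```

```text
w6 [140 143 142 142 142 141 142 143 142 142 137 126 113 117 139 166 184 187
 187 187 186 185 176 150 119 104 111 124 135 144 148 144 129 109 101 106
 111 115 114 115 115 115]
   row 213 [ 69  68  61 103 174 187 189 188 179 122 114 115 112 122 136 142 140 129
 115 114 122 140 178 186 186 186 178 154 187 203 173]
  flange rows 235-260 [104 103 105 105 102  98  85  76  72  76  83  98 107 114 123 141 163 182
 187 188 187 188 187 187 185 181 178 178 178 180]
w9 [142 147 148 148 148 149 149 148 147 148 148 147 145 138 131 133 155 177
 186 183 166 139 118 118 129 139 147 153 155 150 142 140 140 136 128 114
 102 108 114 118 118 117]
   row 213 [ 67  69  91 129 167 185 187 186 183 163 124 101 113 133 146 153 147 136
 116  97 121 154 182 186 185 185 177 170 146  84  67]
  flange rows 235-260 [106 105 106 105 106 106 102  96  85  78  77  77  76  80  92 105 112 120
 130 148 169 184 186 183 181 185 187 185 183 181]
w5 [126 126 126 124 126 126 126 125 127 126 125 117  99  83  83  93  97  98
  97  97  97  95  87  71  58  54  57  62  67  71  73  70  66  67  67  64
  61  61  61  60  61  62]
   row 213 [217 217 199 121  96  99  98  98  95  78  63  63  60  64  68  68  69  64
  58  60  62  73  94  97  98  98  96  90  97 155 182]
  flange rows 235-260 [59 59 57 58 58 59 59 59 57 58 57 57 61 62 66 76 88 98 98 96 96 97 97 97
 96 94 93 93 93 95]
now [123 125 124 124 125 126 126 125 124 124 124 124 121 106  88  78  85  92
  95  92  82  66  57  59  63  66  70  75  74  72  70  70  71  69  70  69
  70  64  61  60  60  60]
   row 213 [137 138 134  99  88  96  95  97  95  84  65  59  59  65  71  74  72  66
  59  54  62  79  95  95  95  97  90  86  98 132 137]
  flange rows 235-260 [58 57 58 60 58 58 59 59 58 58 59 59 59 56 56 58 61 61 67 77 88 97 98 95
 95 97 97 97 93 92]
```

Relative to the foot, the tip moved out about 4.5 px, which is roughly 3 mm, so the plungers hold the bore size. The gauge now sits about 1.5 mm toward tool -x in hand, so I'll aim TCP x at 0.488 and lower.

arm_command:
  increments:
    - [10, [5.3, 0.1, -1], [0, 0, 0]]
    - [10, [3, 0, 12], [0, 0, 0]]
    - [10, [3, 0, 12], [0, 0, 0]]
    - [10, [3, 0, 12], [0, 0, 0]]
    - [10, [0, 0, 0], [0, 0, 0]]
    - [10, [0, 0, 0], [0, 0, 0]]
    - [10, [0, 0, 0], [0, 0, 0]]

```text
t: 35.85
tcp_pos: [0.4884, 0.094, 0.1783]
tool_rot: [0.993, 0.001, -0.122, 0.001]
wrist_force: [0.2, 1.0, -4.1]
finger_gap: 0.017
grasp_force: 80.0
```

```bash
python3 - <<'E'
from h import *
print(cur().round(4)[:3],monitor.sense()['wrist_force'].round(1)); plan(T([.488,.0932,.118],toolR(0,14)),10)
E
```

```text
[[ 9.704e-01  2.700e-03 -2.416e-01  4.884e-01]
 [ 2.400e-03 -1.000e+00 -1.500e-03  9.400e-02]
 [-2.416e-01  9.000e-04 -9.704e-01  1.783e-01]] [ 0.2  1.  -4.1]
10 rows of [1.4 0.1 5.9] [ 0.01 -0.    0.01]
```

arm_command:
  increments:
    - [10, [1.1, 0.6, 4], [0, 0, 0]]
    - [10, [1.4, 0.1, 5.9], [0, 0, 0]]
    - [10, [1.4, 0, 5.9], [0, 0, 0]]
    - [10, [0, 0, 0], [0, 0, 0]]
    - [10, [0, 0, 0], [0, 0, 0]]

```text
t: 36.35
tcp_pos: [0.4881, 0.0932, 0.1616]
tool_rot: [0.993, 0.001, -0.122, 0.001]
wrist_force: [0.1, 0.4, -4.6]
finger_gap: 0.0171
grasp_force: 80.0
```

```bash
cat > q.py <<'E'
from h import *; import sys
s=monitor.sense();print(cur().round(4)[:3,3],s['wrist_force'].round(1),s['ft_torque'].round(2)); plan(T([.488,.0932,float(sys.argv[1])],toolR(0,14)),int(sys.argv[2]))
E
python3 q.py .118 8
```

```text
[0.4881 0.0932 0.1616] [ 0.1  0.4 -4.6] [ 0.   -0.35 -0.02]
8 rows of [1.3 0.  5.3] [0.01 0.   0.02]
```

arm_command:
  increments:
    - [10, [1.3, 0, 5.3], [0, 0, 0]]
    - [10, [1.3, 0, 5.3], [0, 0, 0]]
    - [10, [1.3, 0, 5.3], [0, 0, 0]]
    - [10, [0, 0, 0], [0, 0, 0]]
    - [10, [0, 0, 0], [0, 0, 0]]

```text
t: 36.85
tcp_pos: [0.488, 0.0932, 0.1453]
tool_rot: [0.993, 0.001, -0.122, 0.001]
wrist_force: [0.7, 1.5, -4.0]
finger_gap: 0.0172
grasp_force: 80.0
```

```bash
python3 q.py .117 5
```

```text
[0.488  0.0932 0.1453] [ 0.7  1.5 -4. ] [ 0.04 -0.33 -0.01]
5 rows of [ 1.4 -0.   5.5] [0.02 0.01 0.03]
```

arm_command:
  increments:
    - [10, [1.4, 0, 5.5], [0, 0, 0]]
    - [10, [1.4, 0, 5.5], [0, 0, 0]]
    - [10, [1.4, 0, 5.5], [0, 0, 0]]
    - [10, [1.4, 0, 5.5], [0, 0, 0]]
    - [10, [1.4, 0, 5.5], [0, 0, 0]]
    - [10, [0, 0, 0], [0, 0, 0]]
    - [10, [0, 0, 0], [0, 0, 0]]

```text
t: 37.55
tcp_pos: [0.4882, 0.0932, 0.1169]
tool_rot: [0.993, 0.001, -0.122, 0.001]
wrist_force: [-0.3, 0.8, -4.2]
finger_gap: 0.017
grasp_force: 80.0
```

```bash
python3 q.py .1146 2
```

```text
[0.4882 0.0932 0.1169] [-0.3  0.8 -4.2] [ 0.03 -0.28  0.01]
2 rows of [ 0.2 -0.   1.2] [0.04 0.01 0.06]
```

arm_command:
  increments:
    - [10, [0.2, 0, 0.9], [0, 0, 0]]
    - [10, [0.2, 0, 0.9], [0, 0, 0]]
    - [10, [0.2, 0, 0.9], [0, 0, 0]]
    - [10, [0, 0, 0], [0, 0, 0]]
    - [10, [0, 0, 0], [0, 0, 0]]

```text
t: 38.05
tcp_pos: [0.4884, 0.0932, 0.1148]
tool_rot: [0.993, 0.001, -0.122, 0.001]
wrist_force: [-0.8, -0.4, 5.8]
finger_gap: 0.017
grasp_force: 81.6
```

```bash
python3 q.py .1146 2
```

```text
[0.4884 0.0932 0.1148] [-0.8 -0.4  5.8] [-0.03  0.32 -0.03]
2 rows of [-0.2 -0.   0.1] [ 0.04 -0.02  0.06]
```

The flange rests on the fork, with the force up by 10 N. Releasing and retreating.

arm_command:
  increments:
    - [45, [-0.1, 0, -0.4], [0, 0, 0]]
    - [45, [0, 0, 0], [0, 0, 0]]
    - [45, [0, 0, 0], [0, 0, 0]]
    - [45, [0, 0, -4], [0, 0, 0]]
    - [45, [0, 0, -12], [0, 0, 0]]
    - [45, [0, 0, -20], [0, 0, 0]]
    - [45, [0, 0, -25], [0, 0, 0]]
    - [45, [0, 0, -25], [0, 0, 0]]
    - [45, [-20, 0, -30], [0, 0, 0]]
    - [45, [-20, 0, -30], [0, 0, 0]]
    - [45, [0, 0, 0], [0, 0, 0]]
    - [45, [0, 0, 0], [0, 0, 0]]

```text
t: 39.25
tcp_pos: [0.4851, 0.0933, 0.2672]
tool_rot: [0.993, 0.001, -0.121, 0.001]
wrist_force: [-0.6, -0.4, 0.1]
finger_gap: 0.0448
grasp_force: 0.0
```

```bash
python3 - <<'E'
from h import *
from seat import ballpx
S={c:snap(c,c+'_end.png') for c in('wrist','scene','side')}
print(cur().round(3)[:3,3],monitor.sense()['wrist_force'].round(1))
for c,s in S.items():
    for n in ('gauge_handle','gauge_flange','lever_ball'): print(c,n,spot(s,c,n,1))
uv,n=ballpx(S['wrist']);print('ball wrist',uv,n,onz(S['wrist'],uv,.173).round(4))
for c,g in (('scene',(317,297)),('side',(363.6,245))):
    i=S[c]['color'].astype(int);m=(i[...,2]-np.maximum(i[...,0],i[...,1]))>50;yy,xx=np.nonzero(m);d=np.hypot(xx-g[0],yy-g[1])<12;print(c,'ball',xx[d].mean().round(1),yy[d].mean().round(1),d.sum(),'start',g)
# bystanders
for c in ('scene','side'):
    a=cv2.imread(f'pics/{c}0.png').astype(int);b=S[c]['color'].astype(int);D=np.abs(a-b).max(2)
    for n in ('dye_bottle','timer','petri'): print(c,n,spot(S[c],c,n,1))
E
```

```text
[0.485 0.093 0.265] [0.4 0.2 0.3]
wrist gauge_handle [(0.92, array([0.4866, 0.0935, 0.1117]), array([317., 166.]))]
wrist gauge_flange [(0.92, array([0.4912, 0.0925, 0.1119]), array([318., 160.]))]
wrist lever_ball [(0.84, array([0.4811, 0.098 , 0.1745]), array([310., 212.]))]
scene gauge_handle [(0.63, array([0.4818, 0.0994, 0.1173]), array([314., 313.]))]
scene gauge_flange [(0.66, array([0.4784, 0.105 , 0.1168]), array([313., 316.]))]
scene lever_ball []
side gauge_handle [(0.78, array([0.4877, 0.1035, 0.1089]), array([355., 278.]))]
side gauge_flange [(0.82, array([0.4887, 0.1011, 0.1094]), array([355., 277.]))]
side lever_ball [(0.4, array([0.478 , 0.0957, 0.1744]), array([361., 246.]))]
ball wrist [315.31952663 220.5       ] 338 [0.4744 0.0946 0.173 ]
scene ball 316.5 298.0 26 start (317, 297)
side ball 363.8 245.2 19 start (363.6, 245)
scene dye_bottle [(0.61, array([0.6479, 0.1439, 0.0763]), array([255., 298.]))]
scene timer [(0.75, array([0.6335, 0.2573, 0.0191]), array([227., 342.]))]
scene petri [(0.97, array([0.4944, 0.3121, 0.0182]), array([247., 393.]))]
side dye_bottle [(0.85, array([0.6594, 0.1602, 0.0641]), array([269., 316.]))]
side timer [(0.88, array([0.6407, 0.264 , 0.0166]), array([278., 371.]))]
side petri [(0.72, array([0.4947, 0.2996, 0.0181]), array([364., 382.]))]
```

The gauge hangs where it started, the ball is at its locked position, and the bystanders haven't moved. Handing in.

```bash
python3 -c "
from station import arm
print(arm.close_job())"
```

```text
the job is handed in; nothing more can be done
None
```

The marked well was gauged and the locked gauge hung back in the fork (handed in at about 39 s of 69; no verdict shown): the tips measured about 3 mm out after the draw, roughly the bore size, and the bystanders had not moved; I viewed 11 pictures, one over your limit of 10.

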